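# Tighten a ring nut with a tommy bar

## Task

Clamp the grey flange on its stand: put the red-handled tommy bar into a hole in the rim of the brass ring nut, swing it clockwise seen from above, pull it out, move it on to another hole and so on, until the nut has come down on the flange and is tight to about 0.7 N m. Turn the nut only with the bar, do not over-tighten, and when done take the bar out and lay it flat on the bench clear of the stand. Leave the yellow carton and the tape measure where they are.

Things in the scene. Friction and masses are not known exactly. Their poses are not given: they have to be found in the camera images.
- stand: fixed assembly stand: round blue foot, diameter 132 mm, 13 mm high, with an upright threaded steel post in the middle (diameter 27 mm, top 98 mm above the bench). Origin on the bench under the post's axis; z up. Its position and yaw vary.
- flange: loose grey cast flange, diameter 110 mm, 30 mm high, on the stand's foot; origin at the centre of its underside. A worn pressure ring under the nut stands 0 to 2 mm proud (not measured), so it meets the flange only after 1.6 to 2.9 rad of turning. The clamping force wanted, 22 to 70 N, comes with 0.5 to 0.8 N m on the nut, whatever the friction. It may turn with the nut; no harm.
- ring_nut: brass ring nut on the post, diameter 92 mm, 30 mm high; origin at the centre of its underside on the post's axis, z up, x out through the marked hole. Right-hand coarse thread: clockwise from above moves it down 2 mm per radian; it stays where left. Free running takes up to 0.15 N m; after it meets the flange the torque rises past 0.7 N m within about 0.2 rad.
- nut_hole (a point): centre of the mouth of one of the nut's eight radial rim holes (red dot above it), 46 mm from the post's axis, 14 mm above the nut's underside. The holes are 45 degrees apart, square, 13 x 13 mm, level, and end 20 mm from the axis.
- bar_grip (a point): middle of the tommy bar's red handle (60 mm long, 18 wide, 24 high, flat sides, lying on its 18 mm side; bar 0.12 kg). x points along the bar to the rod, z up. With the rod right in a hole this point is 103 to 106 mm from the post's axis. Torque on the nut = sideways force there x that distance + the twist held by the grip; gripped stiffly, the rod presses mostly at the hole's mouth, 46 mm out.
- bar_tip (a point): round-nosed end of the bar's steel rod (diameter 10 mm), 83 mm from bar_grip along the bar, on the same line; the rod stands 53 mm out of the handle
- carton: small yellow carton 70 x 100 x 45 mm, a bystander; origin at the centre of its underside
- tape: yellow and black tape measure 36 x 82 x 66 mm, a bystander; origin at the centre of its underside
Things that resemble listed ones, but are neither listed nor needed, are in the scene too. What is meant by the flange is not orange, and is the larger of those in its own colour.

How it is judged:
By the outcome, as a careful person would: the job done as asked, in the order asked, and still so for the second after the job is handed in, with the robot touching nothing.
It also fails if it takes over 72 s, if anything falls off the work surface, if the arm or the gripper's body presses on something with over 40 N, if the wrist force passes 120 N, or if a joint passes its speed limit or range.

## Robot

A 6-joint arm with a two-finger parallel gripper is mounted at the origin on a cart in front of the work surface, level with it; the furniture and walls round the work are solid. World frame = base frame: x ahead of the robot, y to its left, z up, the work surface at z = 0. Lengths are in mm, angles in rad, forces in N, time in s.
With the tool pointing down it reaches from about 300 to 775 mm from the base axis. Payload 14.6 kg.
Tool frame: the origin (TCP) lies on the front face of the gripper's body, between the roots of the fingers; the fingertips stand 97 mm ahead of it and the grasp point (between the pads) lies 78 mm ahead of it; z points along the fingers, y is the line along which they close (so a half turn about z gives the same grasp; the last joint's range is limited). The gripper opens to 94 mm and grips with 3 to 60 N. Pads are 16 mm wide; open, the fingers measure 119 mm over their backs; the gripper's body (75 mm by 177 mm) begins 78 mm behind the grasp point.
Start: joints at [-1.344, 0.3, 1.521, -0, 1.321, -0.067], TCP at [159.269, -526.425, 302.646] pointing down, gripper open.
Joint ranges: [-3.03, 3.03], [-0.79, 2.21], [0.23, 2.52], [-1.04, 4.18], [0, 3.07], [-2.55, 2.55]. Speed limits (rad/s): [2.22, 2.22, 2.57, 3.14, 3.14, 3.14].

## Interface

Orientations are given as a unit quaternion [w, x, y, z].
In Python, from workcell import r, imaging gives the robot as it stands. The module is installed in compiled form; this text tells all that it offers.
- The arm moves only by the tool step_arm, never from a script. Its argument "plan" is a list of rows, each an object of numbers: "x", "y", "z": the shift along the tool's x, y, z in cm; "ax", "ay", "az": the turn, a rotation vector about the tool's x, y, z in rad; "claw": the closure, from -1 (fully open) to 1 (shut), so that 0 is half open. A call has 1 to 8 rows; each row is the pose to reach, as a shift and turn from the pose commanded when the call began, along the tool's axes at that moment; what a row does not reach only later rows make up. A row lasts 1/8 s, in which the tool goes at most 62.5 mm and 10.7 degrees, less where a joint would pass 70% of its speed; a pose out of reach is approached as far as the arm can. A call with a gripper value outside its range is refused whole. The fingers move at their own pace and stop on an object; the grip force is fixed at half the most. Time passes only in rows, so rows that repeat a pose let the fingers close. It gives the time, the measured TCP pose, the force, the opening and the grip force at its end, in the units of the state.
- r.get_state(): the state, without advancing time (a new reading comes with each control period).
- imaging.snapshot(name): name is "scene" or "top" or "wrist"; returns (picture, depth): 384x512x3 uint8, blue, green, red; 384x512 float32, mm along the optical axis (not along the pixel's ray), 0 where there is no reading.
- imaging.calibration(name): a dict with "fov_y" (degrees; the focal length in pixels is half the picture's height over the tangent of half this angle, whatever the lens; pixels are square), "cx", "cy" (the principal point, pixels), "k1" (the pictures are not rectified: a ray, as slopes to the right and down, at radius r is drawn at 1 + k1 r^2 times it, then the intrinsics apply), "eye" and "rotation" of the camera in the world; the wrist camera has in their place "hand_eye" (4x4, takes a point from camera to tool coordinates, whose origin is the TCP and whose axes are the flange's). Camera axes: x right, y up, looking along -z (the intrinsics and any distortion apply to the point x, -y, -z); pixel columns grow to the right and rows downward; lengths in mm; the calibration is good to about 2 mm. A picture is of the moment at which its call begins: read the wrist's pose just before it. calibration takes no time and is no camera call.
- r.job_done(): hands the job in; it is judged then, once.
The state is a dict: "time": time; "joint_pos": joint angles; "joint_velocities": joint speeds; "tau": joint torques, N m; "tcp_pos": TCP position; "eef_rot": TCP orientation; "wrist_force": force on the tool from outside, world axes, zero at the start; "ft_torque": the same for the moment, N m; "finger_gap": finger opening in mm; "finger_force": force on a finger pad.
Only numpy, scipy, OpenCV 4.12 (cv2) and the standard library are available. Lean on these libraries where they do the work, as an engineer would, in place of code of your own. Each camera call takes 0.05 s, during which the arm holds its last target. There are 200 camera calls.

## Working session

There is one attempt and no reset: what is moved stays moved. The work goes in short steps, Python scripts to look and compute and a tool call to move; the robot and the scene stay as the last step left them, time stands still between calls to the robot, and variables do not carry over. Pictures are saved under pics/ and viewed, at most 12 in all, crops included, and the job is handed in when it is done.

Besides the shell and the picture viewer there is one more tool, called after ">>>" by a JSON object that holds its "name" and its "arguments", one argument or row to a line. step_arm: Moves the arm, as the interface text tells. Its arguments: {"type":"object","properties":{"plan":{"type":"array"}},"required":["plan"]}

```bash
mkdir -p pics; cat > h.py <<'E'
import numpy as np, cv2
from scipy.spatial.transform import Rotation as R
from workcell import r, imaging
def rot(q): return R.from_quat([q[1],q[2],q[3],q[0]]).as_matrix()
def cam(name, st=None):
    c=imaging.calibration(name); f=192/np.tan(np.radians(c['fov_y'])/2)
    if name=='wrist':
        st=st or r.get_state(); T=np.array(c['hand_eye']); M=rot(st['eef_rot'])
        return c,f,M@T[:3,3]+np.array(st['tcp_pos']),M@T[:3,:3]
    Rm=np.array(c['rotation']); 
    if Rm.shape!=(3,3): Rm=rot(Rm)
    return c,f,np.array(c['eye']),Rm
def rays(C,uv):
    c,f,e,Rm=C; uv=np.asarray(uv,float).reshape(-1,2)
    d=(uv-[c['cx'],c['cy']])/f; s=d.copy()
    for _ in range(20): s=d/(1+c['k1']*(s**2).sum(1,keepdims=True))
    return np.c_[s[:,0],-s[:,1],-np.ones(len(s))]
def onplane(C,uv,z):
    e=C[2]; d=rays(C,uv)@C[3].T
    return e+d*((z-e[2])/d[:,2])[:,None]
def cloud(C,depth):
    v,u=np.mgrid[0:384,0:512]; d=rays(C,np.c_[u.ravel(),v.ravel()])
    return (C[2]+(d*depth.ravel()[:,None])@C[3].T).reshape(384,512,3)
E
python3 - <<'E'
from h import *
st=r.get_state(); print(st)
for n in ('scene','top','wrist'):
    C=cam(n,st); p,d=imaging.snapshot(n); cv2.imwrite(f'pics/{n}0.png',p); np.save(n+'0.npy',d); print(n,C, (d>0).mean())
a=[cv2.imread(f'pics/{n}0.png') for n in ('scene','top')]
cv2.imwrite('pics/both0.png',cv2.resize(np.vstack(a),(512*600//768*1,600)) )
E
```

```text
{'time': 0.0, 'joint_pos': array([-1.34362973e+00,  3.00433403e-01,  1.52160027e+00, -4.63063979e-05,
        1.32068836e+00, -6.66033895e-02]), 'joint_velocities': array([ 3.15236244e-04, -1.64253076e-04, -6.17582765e-05, -1.69198196e-03,
        1.18136453e-03, -2.62673553e-03]), 'tau': array([-4.04306365e-04, -5.31810558e+01, -3.52739882e+01,  7.07698544e-02,
        2.44465366e-02, -2.07552062e-04]), 'tcp_pos': array([ 159.21168681, -526.2863704 ,  302.09882572]), 'eef_rot': array([-5.61073330e-04,  9.89230782e-01,  1.46363042e-01, -6.76429278e-05]), 'wrist_force': array([ 0.05170032, -0.61108332, -0.10033914]), 'ft_torque': array([ 0.00190705, -0.02817001,  0.05713305]), 'finger_force': 0.0, 'finger_gap': 93.56824993019211}
scene ({'fov_y': 48.59755541966098, 'cx': 256.99144618926607, 'cy': 189.58482994804925, 'k1': -0.12491371294377401, 'eye': array([139.12230762, 605.1511837 , 618.93834168]), 'rotation': array([-0.2596418 , -0.12282525,  0.43030081,  0.85576942])}, np.float64(425.25705177445917), array([139.12230762, 605.1511837 , 618.93834168]), array([[-0.83500019,  0.338683
[... 650 characters left out ...]
0.56141924498361, 'cx': 256.4775118676932, 'cy': 193.4930084819684, 'k1': -0.01964321489629822, 'hand_eye': array([[-1.14534722e-03,  9.64553387e-01,  2.63885301e-01,
         7.71697012e+01],
       [ 9.99998930e-01,  8.64576817e-04,  1.18011686e-03,
         9.88588759e-02],
       [ 9.10136601e-04,  2.63886370e-01, -9.64553345e-01,
        -8.10461792e+01],
       [ 0.00000000e+00,  0.00000000e+00,  0.00000000e+00,
         1.00000000e+00]])}, np.float64(271.3650041046977), array([ 233.12789134, -504.12303696,  383.14718828]), array([[ 0.28847672,  0.92339948,  0.25320856],
       [-0.95748474,  0.27876949,  0.07423308],
       [-0.00204003, -0.26385784,  0.96455942]])) 0.9960835774739584
```

View pics/top0.png

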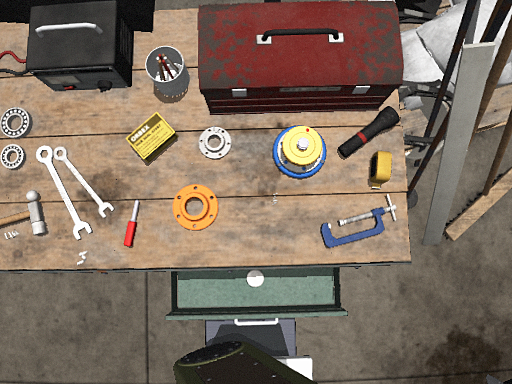

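View pics/scene0.png

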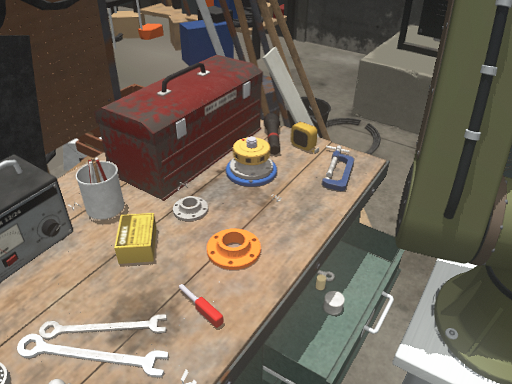

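The top view shows the stand at (300,150) with the red dot near (307,130), the tommy bar at (132,224) with its rod pointing up, the carton at (150,137) and the tape at (381,170). The toolbox is behind the stand.

```bash
python3 - <<'E'
from h import *
for n in ('top','scene'):
    p=cv2.imread(f'pics/{n}0.png'); d=np.load(n+'0.npy'); C=cam(n); P=cloud(C,d)
    hsv=cv2.cvtColor(p,cv2.COLOR_BGR2HSV).astype(int); H,S,V=hsv[...,0],hsv[...,1],hsv[...,2]
    red=((H<6)|(H>174))&(S>170)&(V>120)
    yel=(H>20)&(H<32)&(S>120)&(V>120)
    blue=(H>100)&(H<120)&(S>120)&(V>80)
    for nm,m in (('red',red),('yel',yel),('blue',blue)):
        k,l,s,c=cv2.connectedComponentsWithStats(m.astype(np.uint8))
        for i in range(1,k):
            if s[i,4]>=(4 if nm=='red' else 60) :
                q=P[l==i]; z=np.median(q[:,2])
                if abs(np.median(q[:,0])-450)<350: print(n,nm,c[i].round(1),s[i],'med',np.median(q,0).round(1),'z',np.percentile(q[:,2],[5,95]).round(1),'x',np.percentile(q[:,0],[1,99]).round(0),'y',np.percentile(q[:,1],[1,99]).round(0))
    # bar pixels: above bench near bar
    if n=='top':
        print('bench z',np.median(P[230:240,230:250,2]), 'toolbox z',P[60,230:380:30].round(0).tolist(), 'front', P[95:118:3,300].round(0).tolist())
        # high points radius
        a=P[120:185,265:335].reshape(-1,3)
        for z0,z1 in ((94,102),(70,84),(40,47),(9,16)):
            q=a[(a[:,2]>z0)&(a[:,2]<z1)]
            if len(q)>5: (cc,rr)=cv2.minEnclosingCircle(q[:,:2].astype(np.float32)); print(z0,len(q),q.mean(0).round(1),np.round(cc,1),round(rr,1), np.median(q[:,2]))
E
```

```text
top red [287.4  62.9] [264  53  42  21 177] med [ 784.6 -116.4  198.6] z [196. 201.] x [681. 805.] y [-148.  -61.]
top red [292.3  56.1] [291  55   4   4   7] med [ 799.  -122.9  198.9] z [197.2 200.7] x [796. 801.] y [-127. -121.]
top red [310.6  62.5] [307  55  10  13  32] med [ 782.3 -159.2  198.3] z [196.7 200.5] x [774. 800.] y [-171. -154.]
top red [317.   56.5] [316  54   3   6   6] med [ 797.7 -174.8  198.4] z [196.3 200.6] x [791. 802.] y [-176. -172.]
top red [340.   56.8] [338  55   5   4  10] med [ 794.7 -222.   198.9] z [197.7 200. ] x [792. 798.] y [-226. -218.]
top red [260.8  57. ] [260  56   2   3   4] med [798.7 -59.  198. ] z [196.8 199. ] x [798. 802.] y [-59. -57.]
top red [238.   61.2] [237  60   3   3   4] med [790.4 -11.3 198.9] z [196.1 200.4] x [788. 795.] y [-13.  -9.]
top red [257.3  64.1] [252  60  12  10  43] med [783.8 -50.2 198. ] z [196.  200.7] x [774. 793.] y [-63. -41.]
top red [281.3  64.4] [278  60   9   9  22] med [782.2 -99.4 197.8] z [195.7 200.3] x [773. 790.] y [-110.  -93.]
top red [304.   62.5] [303  62   3   2   4] med [ 784.1 -146.9  198
[... 2425 characters left out ...]
9092
scene red [208.3 308.7] [196 297  27  24 266] med [452.  267.7  22.7] z [20.8 24.5] x [424. 480.] y [255. 279.]
scene yel [305.9 127.8] [293 123  24  13 140] med [ 584.4 -328.2   63.8] z [55.1 66.7] x [561. 620.] y [-347. -316.]
scene yel [251.  147.6] [234 138  35  18 382] med [ 634.4 -135.    76.2] z [74.3 79.1] x [601. 685.] y [-189. -103.]
scene yel [135.4 238.1] [ 114  213   40   51 1565] med [668.8 227.5  43.5] z [ 6.3 46. ] x [628. 737.] y [159. 270.]
scene blue [234.8 175.5] [226 163  24  20 117] med [657.3 -91.3  11.7] z [ 8.4 13.7] x [613. 702.] y [-125.  -80.]
scene blue [266.4 175.8] [252 163  24  20 101] med [ 589.3 -135.8   11.6] z [ 9.1 13.6] x [579. 607.] y [-193.  -97.]
```

```bash
python3 - <<'E'
from h import *
p=cv2.imread('pics/top0.png')
a=cv2.resize(p[115:190,260:350],None,fx=4.4,fy=4.4,interpolation=cv2.INTER_CUBIC)
b=cv2.resize(p[190:260,100:165],None,fx=4.4,fy=4.4,interpolation=cv2.INTER_CUBIC)
h=min(a.shape[0],b.shape[0]); cv2.imwrite('pics/crop1.png',np.hstack([a[:h],b[:h]]))
E
```

```text
(no output)
```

View pics/crop1.png

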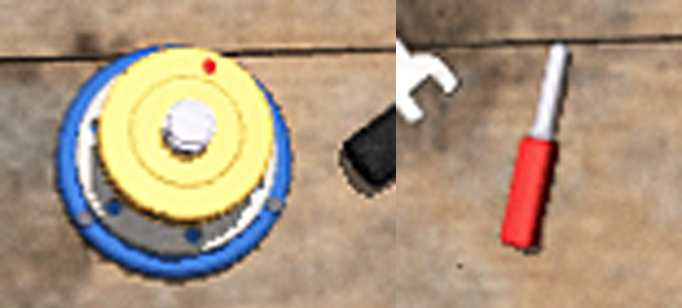

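The crop confirms the stand axis at about (640,-148), the nut top at about 77 mm, the dot at about -22°, and the bar's rod pointing away from the robot. Next I move over the bar.

>>> {"name": "step_arm", "arguments": {
  "plan": [
    {"x": 34.5,"y": -30.7},
    {"x": 34.5,"y": -30.7},
    {"x": 34.5,"y": -30.7},
    {"x": 34.5,"y": -30.7},
    {"x": 34.5,"y": -30.7},
    {"x": 34.5,"y": -30.7},
    {"x": 34.5,"y": -30.7},
    {"x": 34.5,"y": -30.7}
  ]
}}

```text
schema error: expected keys x, y, z, ax, ay, az, claw
```

>>> {"name": "step_arm", "arguments": {
  "plan": [
    {"x": 16.7,"y": -36.1,"z": 7.2,"az": 0.54},
    {"x": 16.7,"y": -36.1,"z": 7.2,"az": 0.54},
    {"x": 16.7,"y": -36.1,"z": 7.2,"az": 0.54},
    {"x": 16.7,"y": -36.1,"z": 7.2,"az": 0.54},
    {"x": 16.7,"y": -36.1,"z": 7.2,"az": 0.54},
    {"x": 16.7,"y": -36.1,"z": 7.2,"az": 0.54},
    {"x": 16.7,"y": -36.1,"z": 7.2,"az": 0.54},
    {"x": 16.7,"y": -36.1,"z": 7.2,"az": 0.54}
  ]
}}

```text
schema error: expected keys x, y, z, ax, ay, az, claw
```

```bash
cat >> h.py <<'E'
def barpose(tag):
    "handle/rod in the wrist view -> world"
    st=r.get_state(); C=cam('wrist',st); p,d=imaging.snapshot('wrist'); cv2.imwrite(f'pics/{tag}.png',p); P=cloud(C,d)
    H,S,V=[x.astype(int) for x in cv2.split(cv2.cvtColor(p,cv2.COLOR_BGR2HSV))]
    m=(((H<8)|(H>172))&(S>140)&(V>90)).astype(np.uint8)
    k,l,s,c=cv2.connectedComponentsWithStats(m); i=1+np.argmax(s[1:,4]); print('px',c[i],s[i])
    return st,C,p,P,l==i
def yaw(st): M=rot(st['eef_rot']); return np.degrees(np.arctan2(M[1,0],M[0,0]))
E
python3 - <<'E'
from h import *
st,C,p,P,m=barpose('w1')
print(st['tcp_pos'],yaw(st),st['joint_pos'].round(2), 'bench',np.median(P[...,2]))
q=P[m]; print('z',np.percentile(q[:,2],[5,50,95]))
t=q[q[:,2]>20]
print(cv2.minAreaRect(t[:,:2].astype(np.float32)), t.mean(0))
# rod: bright, low-sat points above bench near handle
a=P.reshape(-1,3); c=t.mean(0)[:2]; dd=np.hypot(*(a[:,:2]-c).T)
rod=a[(dd<100)&(a[:,2]>7)&(a[:,2]<19)&(dd>40)]; print(len(rod),rod.mean(0),rod[np.argmax(np.hypot(*(rod[:,:2]-c).T))])
v=rod.mean(0)[:2]-c; print('dir',np.degrees(np.arctan2(v[1],v[0])))
E
```

```text
Traceback (most recent call last):
  File "h.py", line 29, in barpose
    k,l,s,c=cv2.connectedComponentsWithStats(m); i=1+np.argmax(s[1:,4]); print('px',c[i],s[i])
                                                     ~~~~~~~~~^^^^^^^^^
ValueError: attempt to get argmax of an empty sequence
```

View pics/w1.png

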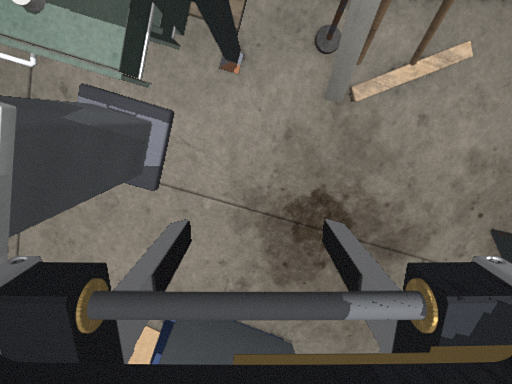

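All seven keys are required in every row, so the arm hasn't moved. The picture shows only the floor and the fingers at the bottom.

>>> {"name": "step_arm", "arguments": {
  "plan": [
    {"x": 34.5,"y": -30.7,"z": 0,"ax": 0,"ay": 0,"az": 0,"claw": -1},
    {"x": 34.5,"y": -30.7,"z": 0,"ax": 0,"ay": 0,"az": 0,"claw": -1},
    {"x": 34.5,"y": -30.7,"z": 0,"ax": 0,"ay": 0,"az": 0,"claw": -1},
    {"x": 34.5,"y": -30.7,"z": 0,"ax": 0,"ay": 0,"az": 0,"claw": -1},
    {"x": 34.5,"y": -30.7,"z": 0,"ax": 0,"ay": 0,"az": 0,"claw": -1},
    {"x": 34.5,"y": -30.7,"z": 0,"ax": 0,"ay": 0,"az": 0,"claw": -1},
    {"x": 34.5,"y": -30.7,"z": 0,"ax": 0,"ay": 0,"az": 0,"claw": -1},
    {"x": 34.5,"y": -30.7,"z": 0,"ax": 0,"ay": 0,"az": 0,"claw": -1}
  ]
}}

```text
time: 1.2
tcp_pos: [401.5, -130.2, 302.7]
eef_rot: [-0.0, 0.989, 0.148, 0.0]
wrist_force: [-0.1, 0.4, 0.3]
finger_gap: 93.9
finger_force: 0.0
```

>>> {"name": "step_arm", "arguments": {
  "plan": [
    {"x": 16.7,"y": -36.1,"z": 7.2,"ax": 0,"ay": 0,"az": 0.54,"claw": -1},
    {"x": 16.7,"y": -36.1,"z": 7.2,"ax": 0,"ay": 0,"az": 0.54,"claw": -1},
    {"x": 16.7,"y": -36.1,"z": 7.2,"ax": 0,"ay": 0,"az": 0.54,"claw": -1},
    {"x": 16.7,"y": -36.1,"z": 7.2,"ax": 0,"ay": 0,"az": 0.54,"claw": -1},
    {"x": 16.7,"y": -36.1,"z": 7.2,"ax": 0,"ay": 0,"az": 0.54,"claw": -1},
    {"x": 16.7,"y": -36.1,"z": 7.2,"ax": 0,"ay": 0,"az": 0.54,"claw": -1},
    {"x": 16.7,"y": -36.1,"z": 7.2,"ax": 0,"ay": 0,"az": 0.54,"claw": -1},
    {"x": 16.7,"y": -36.1,"z": 7.2,"ax": 0,"ay": 0,"az": 0.54,"claw": -1}
  ]
}}

```text
time: 2.2
tcp_pos: [455.3, 264.1, 229.2]
eef_rot: [0.0, 0.993, -0.121, -0.001]
wrist_force: [0.7, -0.4, -0.1]
finger_gap: 94.0
finger_force: 0.0
```

```bash
python3 - <<'E'
from h import *
st,C,p,P,m=barpose('w1b')
print(st['tcp_pos'],yaw(st),st['joint_pos'].round(2), 'bench',np.median(P[...,2]))
q=P[m]; print('z',np.percentile(q[:,2],[5,50,95]))
t=q[q[:,2]>19]
print(cv2.minAreaRect(t[:,:2].astype(np.float32)), t.mean(0))
a=P.reshape(-1,3); c=t.mean(0)[:2]; dd=np.hypot(*(a[:,:2]-c).T)
rod=a[(dd<100)&(a[:,2]>8)&(a[:,2]<22)&(dd>40)]; print(len(rod),rod.mean(0),np.percentile(np.hypot(*(rod[:,:2]-c).T),[5,98]))
v=rod.mean(0)[:2]-c; print('dir',np.degrees(np.arctan2(v[1],v[0])))
E
```

```text
px [256.05484694 191.87627551] [248 166  17  53 784]
[455.27511999 264.1243852  229.19362694] -13.872896789990097 [0.46 0.32 1.67 0.   1.15 2.27] bench -0.9014247987213082
z [20.64413517 22.72619247 24.01169444]
((477.8863830566406, 260.15765380859375), (16.915794372558594, 108.70772552490234), 77.9139633178711) [455.30624637 264.86327946  24.07488714]
352 [514.32015888 252.68912864  14.84227979] [41.79826474 79.23643847]
dir -11.656197955453347
```

View pics/w1b.png

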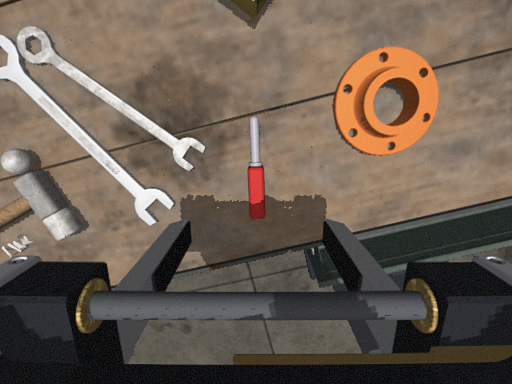

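The bar is in view: handle at (256,192), rod tip at (254,117). I'll cast both onto planes.

```bash
python3 - <<'E'
from h import *
st=r.get_state(); C=cam('wrist',st); p=cv2.imread('pics/w1b.png')
H,S,V=[x.astype(int) for x in cv2.split(cv2.cvtColor(p,cv2.COLOR_BGR2HSV))]
m=(((H<8)|(H>172))&(S>140)&(V>90)); m[:, :230]=0;m[:,290:]=0
v,u=np.nonzero(m); W=onplane(C,np.c_[u,v],24)[:,:2]
print(cv2.minAreaRect(W.astype(np.float32)), W.mean(0))
rm=(S<60)&(V>120); rm[:110]=0; rm[164:]=0; rm[:,:240]=0; rm[:,275:]=0
v,u=np.nonzero(rm); Q=onplane(C,np.c_[u,v],14)[:,:2]; print(len(u),v.min(),u[v==v.min()],Q.mean(0),cv2.minAreaRect(Q.astype(np.float32)))
tip=onplane(C,[[254,v.min()]],12)[0]; print('tip',tip)
X=np.vstack([W,Q]); l=cv2.fitLine(Q.astype(np.float32),2,0,.01,.01).ravel(); print(np.degrees(np.arctan2(l[1],l[0])))
w=Q.mean(0)-W.mean(0); print('dir',np.degrees(np.arctan2(w[1],w[0])))
M=rot(st['eef_rot']); print('tool coords of handle',M.T@(np.r_[W.mean(0),12]-st['tcp_pos']), M.T@(tip-st['tcp_pos']))
E
```

```text
((454.52301025390625, 262.9852600097656), (17.177526473999023, 58.97674560546875), 78.78291320800781) [455.45196059 263.03827937]
599 113 [273] [510.34615648 247.1343921 ] ((508.94012451171875, 245.97279357910156), (33.811466217041016, 51.45843505859375), 81.81718444824219)
tip [536.87107571 244.94441972  12.        ]
-20.459963
dir -16.15730265468198
tool coords of handle [ 1.48660862e-01 -9.21165343e-01  2.17744382e+02] [ 83.52830991  -2.99053748 217.63534958]
```

>>> {"name": "step_arm", "arguments": {
  "plan": [
    {"x": 0,"y": -0.09,"z": 6,"ax": 0,"ay": 0,"az": -0.036,"claw": -0.4},
    {"x": 0,"y": -0.09,"z": 10,"ax": 0,"ay": 0,"az": -0.036,"claw": -0.4},
    {"x": 0,"y": -0.09,"z": 12,"ax": 0,"ay": 0,"az": -0.036,"claw": -0.4},
    {"x": 0,"y": -0.09,"z": 12.9,"ax": 0,"ay": 0,"az": -0.036,"claw": -0.4},
    {"x": 0,"y": -0.09,"z": 12.9,"ax": 0,"ay": 0,"az": -0.036,"claw": 1},
    {"x": 0,"y": -0.09,"z": 12.9,"ax": 0,"ay": 0,"az": -0.036,"claw": 1},
    {"x": 0,"y": -0.09,"z": 12.9,"ax": 0,"ay": 0,"az": -0.036,"claw": 1},
    {"x": 0,"y": -0.09,"z": 12.9,"ax": 0,"ay": 0,"az": -0.036,"claw": 1}
  ]
}}

```text
time: 3.25
tcp_pos: [456.2, 262.2, 102.1]
eef_rot: [-0.0, 0.994, -0.105, 0.0]
wrist_force: [-0.1, -0.5, 0.3]
finger_gap: 29.1
finger_force: 0.0
```

>>> {"name": "step_arm", "arguments": {
  "plan": [
    {"x": 0,"y": 0,"z": 0,"ax": 0,"ay": 0,"az": 0,"claw": 1},
    {"x": 0,"y": 0,"z": 0,"ax": 0,"ay": 0,"az": 0,"claw": 1},
    {"x": 0,"y": 0,"z": -6,"ax": 0,"ay": 0,"az": 0,"claw": 1},
    {"x": 0,"y": 0,"z": -11,"ax": 0,"ay": 0,"az": 0,"claw": 1},
    {"x": 0,"y": 0,"z": -11,"ax": 0,"ay": 0,"az": 0,"claw": 1}
  ]
}}

```text
time: 3.88
tcp_pos: [457.0, 262.5, 215.0]
eef_rot: [-0.002, 0.994, -0.105, 0.003]
wrist_force: [-0.4, 0.1, -1.3]
finger_gap: 17.6
finger_force: 30.0
```

```bash
cat > tool.py <<'E'
from h import *
def held(tag):
    st,C,p,P,m=barpose(tag); M=rot(st['eef_rot']); 
    T=lambda X:(X-np.array(st['tcp_pos']))@M
    H,S,V=[x.astype(int) for x in cv2.split(cv2.cvtColor(p,cv2.COLOR_BGR2HSV))]
    return st,C,p,P,m,T
E
python3 - <<'E'
from tool import *
st,C,p,P,m,T=held('w2'); print(st['tcp_pos'],yaw(st),st['finger_gap'],st['finger_force'],st['wrist_force'])
v,u=np.nonzero(m); print(u.min(),u.max(),v.min(),v.max()); q=T(P[m]); print(np.percentile(q,[5,50,95],axis=0))
a=T(P.reshape(-1,3)); s=a[(abs(a[:,1])<12)&(a[:,0]>32)&(a[:,0]<95)&(a[:,2]<110)]; 
print(len(s)); 
for x0 in range(30,90,10):
    b=s[(s[:,0]>=x0)&(s[:,0]<x0+10)]
    if len(b): print(x0,np.median(b,0).round(1),b[:,2].min().round(1),np.percentile(b[:,1],[5,95]).round(1))
print(np.percentile(s[:,0],[2,98,100]))
E
```

```text
px [256.32752941 243.20705882] [ 243  202   28   85 2125]
[456.96578909 262.52667289 214.95236204] -12.040074652509015 17.61320529441207 29.99969244003296 [-0.4053947   0.08044967 -1.3475627 ]
243 270 202 286
[[-27.74983961  -7.89098716  78.05280149]
 [  0.4888844   -0.56266064  79.20593311]
 [ 24.43586892   7.10019923  81.2770079 ]]
2642
30 [ 33.6   0.7 -13.2] -24.7 [-11.8  11.8]
40 [45.  -0.2 86.7] 84.4 [-5.   4.5]
50 [54.9 -0.5 86.6] 84.7 [-4.9  4.5]
60 [65.  -0.5 86.7] 84.4 [-4.8  4.4]
70 [ 77.2  -0.  -81. ] -81.0 [-2.3  1.9]
[32.29358158 77.18537543 79.07184697]
```

View pics/w2.png

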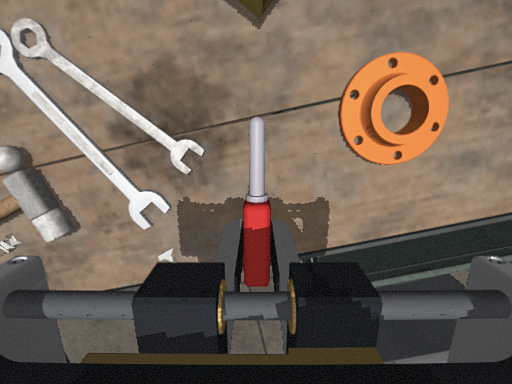

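The grasp is good: rod along tool x, bar axis about 91 mm ahead of the TCP. Next I carry it over the nut for a measurement.

>>> {"name": "step_arm", "arguments": {
  "plan": [
    {"x": 20.1,"y": 40.8,"z": -8.5,"ax": 0,"ay": 0,"az": -0.61,"claw": 1},
    {"x": 20.1,"y": 40.8,"z": -8.5,"ax": 0,"ay": 0,"az": -0.61,"claw": 1},
    {"x": 20.1,"y": 40.8,"z": -8.5,"ax": 0,"ay": 0,"az": -0.61,"claw": 1},
    {"x": 20.1,"y": 40.8,"z": -8.5,"ax": 0,"ay": 0,"az": -0.61,"claw": 1},
    {"x": 20.1,"y": 40.8,"z": -8.5,"ax": 0,"ay": 0,"az": -0.61,"claw": 1},
    {"x": 20.1,"y": 40.8,"z": -8.5,"ax": 0,"ay": 0,"az": -0.61,"claw": 1},
    {"x": 20.1,"y": 40.8,"z": -8.5,"ax": 0,"ay": 0,"az": -0.61,"claw": 1},
    {"x": 20.1,"y": 40.8,"z": -8.5,"ax": 0,"ay": 0,"az": -0.61,"claw": 1}
  ]
}}

```text
time: 4.92
tcp_pos: [567.5, -181.4, 294.6]
eef_rot: [-0.001, 0.98, 0.198, -0.001]
wrist_force: [0.1, 1.0, -1.0]
finger_gap: 17.6
finger_force: 30.0
```

>>> {"name": "step_arm", "arguments": {
  "plan": [
    {"x": 0,"y": 0,"z": 0,"ax": 0,"ay": 0,"az": 0,"claw": 1},
    {"x": 0,"y": 0,"z": 0,"ax": 0,"ay": 0,"az": 0,"claw": 1}
  ]
}}

```text
time: 5.18
tcp_pos: [567.2, -178.3, 294.7]
eef_rot: [-0.001, 0.98, 0.199, -0.001]
wrist_force: [0.6, 0.1, -1.4]
finger_gap: 17.3
finger_force: 30.0
```

```bash
python3 - <<'E'
from tool import *
st,C,p,P,m,T=held('w3'); print(st['tcp_pos'],yaw(st),st['joint_pos'].round(2))
np.save('w3P.npy',P)
H,S,V=[x.astype(int) for x in cv2.split(cv2.cvtColor(p,cv2.COLOR_BGR2HSV))]
br=(H>18)&(H<34)&(S>70)&(V>110)
near=np.hypot(P[...,0]-640,P[...,1]+148)<75
z=P[...,2]
print('nut top z',np.median(z[br&near&(z>65)]),br[near].sum())
for nm,lo,hi in (('post',93,110),('nut',70,85)):
    k=near&(z>lo)&(z<hi); 
    if nm=='nut': k&=(br|((H<8)|(H>172)))
    v,u=np.nonzero(k); print(nm,len(u),u.min(),u.max(),v.min(),v.max(),np.median(P[k],0)); (c,rr)=cv2.minEnclosingCircle(P[k][:,:2].astype(np.float32)); print(c,rr)
rd=near&((H<8)|(H>172))&(S>120)&(z<90)&(z>65); v,u=np.nonzero(rd); print('dot px',len(u),u.mean(),v.mean(),P[rd].mean(0), onplane(C,[[u.mean(),v.mean()]],77.5))
print('bench z',np.median(z[(z<8)&(z>-10)]))
E
```

```text
px [256.32104526 243.57629491] [ 243  202   28   85 2143]
[ 567.24813953 -178.34635545  294.67945597] 22.905229905484273 [-0.37  0.41  1.4   0.    1.34  0.8 ]
nut top z 76.19848469483156 4904
post 390 245 271 101 126 [ 645.15007575 -146.42718089   96.61232204]
(642.5281372070312, -147.76747131347656) 13.186519622802734
nut 4643 216 300 70 157 [ 649.03738181 -142.64101307   76.06332468]
(642.6533203125, -147.9640655517578) 46.04176330566406
dot px 40 282.85 88.725 [ 676.63005666 -161.17076711   76.25993236] [[ 676.4749456  -161.11744206   77.5       ]]
bench z -1.341314084432753
```

View pics/w3.png

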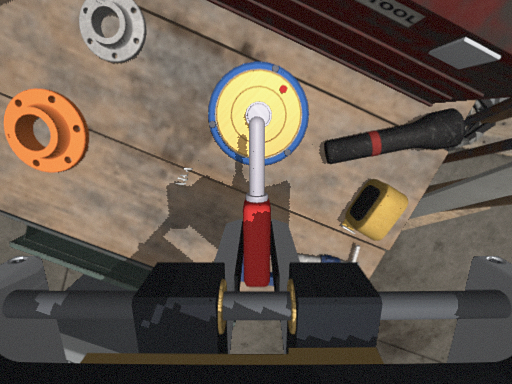

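The nut's axis (by post and rim) is at (642.6,-147.9) and the dot at pixel (283,89), which is -21.3°. The near hole is therefore at 203.7°, at a height of about 61 mm. I'll back off and descend in line with it.

>>> {"name": "step_arm", "arguments": {
  "plan": [
    {"x": -6,"y": 0.4,"z": 2,"ax": 0,"ay": 0,"az": -0.014,"claw": 1},
    {"x": -7.86,"y": 0.4,"z": 7,"ax": 0,"ay": 0,"az": -0.014,"claw": 1},
    {"x": -7.86,"y": 0.4,"z": 12,"ax": 0,"ay": 0,"az": -0.014,"claw": 1},
    {"x": -7.86,"y": 0.4,"z": 14.3,"ax": 0,"ay": 0,"az": -0.014,"claw": 1},
    {"x": -7.86,"y": 0.4,"z": 14.3,"ax": 0,"ay": 0,"az": -0.014,"claw": 1},
    {"x": -7.86,"y": 0.4,"z": 14.3,"ax": 0,"ay": 0,"az": -0.014,"claw": 1}
  ]
}}

```text
time: 5.98
tcp_pos: [497.2, -212.7, 154.7]
eef_rot: [0.0, 0.979, 0.206, 0.001]
wrist_force: [0.3, 0.9, -1.1]
finger_gap: 17.7
finger_force: 30.0
```

```bash
cat >> tool.py <<'E'
def fit(tag):
    "nut and rod in tool coordinates, from one wrist view"
    st,C,p,P,m,T=held(tag); P0=T(P.reshape(-1,3)).reshape(P.shape)
    print(np.round(st['tcp_pos'],1),'yaw',round(yaw(st),2),'j',st['joint_pos'].round(2),'F',st['wrist_force'].round(1),'t',st['time'])
    H,S,V=[x.astype(int) for x in cv2.split(cv2.cvtColor(p,cv2.COLOR_BGR2HSV))]
    for x0 in range(36,84,8):
        k=(P0[...,0]>=x0)&(P0[...,0]<x0+8)&(abs(P0[...,1])<9)&(P0[...,2]>80)&(P0[...,2]<100)
        if k.sum()>20: print(x0,'rod y',np.percentile(P0[k][:,1],[2,98]).mean().round(2),'top z',np.percentile(P0[k][:,2],10).round(1))
    br=(H>18)&(H<34)&(S>70)&(V>100)&(P0[...,0]>60)&(P0[...,2]>60)&(P0[...,2]<84)
    q=P0[br]; print('nut top tool z',np.median(q[:,2]),len(q),'x',q[:,0].min(),'y',np.percentile(q[:,1],[0.5,99.5]))
    return st,C,p,P,P0
E
python3 - <<'E'
from tool import *
st,C,p,P,P0=fit('w4'); q=P0[(P0[...,0]>100)&(P0[...,2]<62)&(P0[...,2]>45)&(P0[...,0]<190)]
if len(q)>20: print('post',len(q),cv2.minEnclosingCircle(q[:,:2].astype(np.float32)))
E
```

```text
px [256.34778598 243.70156827] [ 243  201   28   86 2168]
[ 497.2 -212.7  154.7] yaw 23.76 j [-0.47  0.45  1.69  0.    1.    0.68] F [ 0.3  0.9 -1.1] t 5.975
36 rod y -0.04 top z 85.4
44 rod y -0.03 top z 85.5
52 rod y -0.02 top z 85.6
60 rod y -0.02 top z 85.5
68 rod y -0.01 top z 85.5
76 rod y -0.01 top z 86.6
nut top tool z 79.10155972058959 5534 x 113.04575404280769 y [-38.09529841  36.44728925]
```

View pics/w4.png

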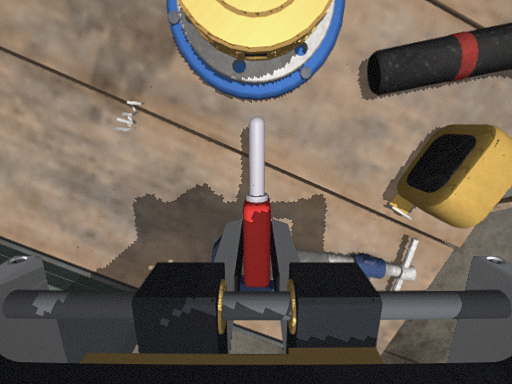

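The rod points at the near side of the nut, with a dark hole in the rim around (257,53). I'll let it settle and check height and side offset again.

>>> {"name": "step_arm", "arguments": {
  "plan": [
    {"x": 0,"y": 0,"z": 0,"ax": 0,"ay": 0,"az": 0,"claw": 1},
    {"x": 0,"y": 0,"z": 0,"ax": 0,"ay": 0,"az": 0,"claw": 1}
  ]
}}

```text
time: 6.28
tcp_pos: [496.9, -213.2, 154.2]
eef_rot: [0.0, 0.979, 0.205, 0.0]
wrist_force: [-0.0, -0.4, -1.0]
finger_gap: 17.7
finger_force: 30.0
```

```bash
cat >> tool.py <<'E'
from scipy.optimize import least_squares
def rim(P0,p,ztop):
    "fit the r=46 circle to the near top rim of the nut, tool x,y"
    H,S,V=[x.astype(int) for x in cv2.split(cv2.cvtColor(p,cv2.COLOR_BGR2HSV))]
    br=(H>18)&(H<34)&(S>70)&(V>100)&(P0[...,0]>60)&(abs(P0[...,2]-ztop)<2.5)
    pts=[]
    for u in range(512):
        v=np.nonzero(br[:300,u])[0]
        if len(v)>3: pts.append(P0[v.max(),u,:2])
    pts=np.array(pts); f=lambda c:np.hypot(pts[:,0]-c[0],pts[:,1]-c[1])-46
    s=least_squares(f,[155,0],loss='soft_l1'); print('rim centre',s.x.round(2),'res',np.std(s.fun).round(2),len(pts)); return s.x
E
python3 - <<'E'
from tool import *
st,C,p,P,P0=fit('w5'); rim(P0,p,st['tcp_pos'][2]-76.2)
cv2.imwrite('pics/w5c.png',cv2.resize(p[0:110,165:345],None,fx=4,fy=4,interpolation=cv2.INTER_CUBIC))
E
```

```text
px [256.34840794 243.64651592] [ 243  201   28   86 2167]
[ 496.9 -213.2  154.2] yaw 23.71 j [-0.47  0.45  1.69 -0.    1.    0.68] F [-0.  -0.4 -1. ] t 6.275
36 rod y -0.05 top z 85.4
44 rod y -0.04 top z 85.6
52 rod y -0.03 top z 85.6
60 rod y -0.01 top z 85.6
68 rod y -0.01 top z 85.5
76 rod y 0.0 top z 86.3
nut top tool z 78.59203597719909 5368 x 113.2619292101627 y [-37.9754128   35.83926237]
rim centre [160.    -1.11] res 0.42 147
```

View pics/w5c.png

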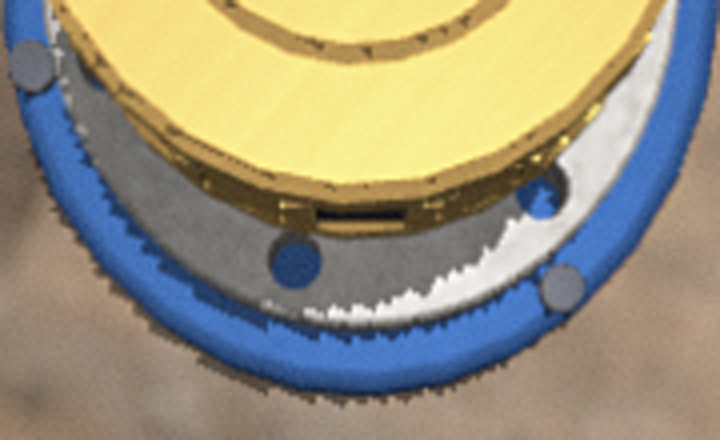

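The hole is centred at crop x 361, about 1 mm to the -y side of the rod and 3 mm lower. I'll correct and enter gently.

>>> {"name": "step_arm", "arguments": {
  "plan": [
    {"x": 1,"y": -0.1,"z": 0.3,"ax": 0,"ay": 0,"az": 0,"claw": 1},
    {"x": 2.2,"y": -0.1,"z": 0.3,"ax": 0,"ay": 0,"az": 0,"claw": 1},
    {"x": 2.6,"y": -0.1,"z": 0.3,"ax": 0,"ay": 0,"az": 0,"claw": 1},
    {"x": 3.0,"y": -0.1,"z": 0.3,"ax": 0,"ay": 0,"az": 0,"claw": 1},
    {"x": 3.3,"y": -0.1,"z": 0.3,"ax": 0,"ay": 0,"az": 0,"claw": 1},
    {"x": 3.6,"y": -0.1,"z": 0.3,"ax": 0,"ay": 0,"az": 0,"claw": 1},
    {"x": 3.9,"y": -0.1,"z": 0.3,"ax": 0,"ay": 0,"az": 0,"claw": 1}
  ]
}}

```text
time: 7.2
tcp_pos: [532.1, -196.5, 150.7]
eef_rot: [0.0, 0.979, 0.205, 0.0]
wrist_force: [-0.1, -0.2, -1.3]
finger_gap: 17.6
finger_force: 30.0
```

```bash
cat >> tool.py <<'E'
def torque(ax=(642.6,-147.9)):
    st=r.get_state(); F=np.array(st['wrist_force']); p=np.array(st['tcp_pos']); d=p[:2]-ax; M=rot(st['eef_rot'])
    print('t',round(st['time'],2),'tcp',p.round(1),'r',np.hypot(*d).round(1),'th',(np.degrees(np.arctan2(d[1],d[0]))%360).round(1),'yaw',round(yaw(st),2),'Ftool',(M.T@F).round(1),'mz',st['ft_torque'].round(3),'nut torque',round((d[0]*F[1]-d[1]*F[0])/1000+st['ft_torque'][2],3),'gap',round(st['finger_gap'],1),'j6',st['joint_pos'][5].round(2))
E
python3 -c "
from tool import *
torque()"
```

```text
t 7.2 tcp [ 532.1 -196.5  150.7] r 120.7 th 203.8 yaw 23.7 Ftool [-0.2  0.2  1.3] mz [-0.094  0.066 -0.023] nut torque -0.0 gap 17.6 j6 0.74
```

It entered freely. Now all the way in.

>>> {"name": "step_arm", "arguments": {
  "plan": [
    {"x": 0.5,"y": 0,"z": 0,"ax": 0,"ay": 0,"az": 0,"claw": 1},
    {"x": 1.0,"y": 0,"z": 0,"ax": 0,"ay": 0,"az": 0,"claw": 1},
    {"x": 1.3,"y": 0,"z": 0,"ax": 0,"ay": 0,"az": 0,"claw": 1},
    {"x": 1.45,"y": 0,"z": 0,"ax": 0,"ay": 0,"az": 0,"claw": 1},
    {"x": 1.45,"y": 0,"z": 0,"ax": 0,"ay": 0,"az": 0,"claw": 1}
  ]
}}

```text
time: 7.82
tcp_pos: [545.4, -190.7, 150.7]
eef_rot: [0.0, 0.979, 0.205, 0.0]
wrist_force: [0.8, -0.7, 0.9]
finger_gap: 17.8
finger_force: 30.0
```

```bash
python3 -c "
from tool import *
torque()"; cat > arc.py <<'E'
# arc rows: python3 arc.py R total_deg n  (clockwise), relative to the pose at angle 0
import sys,numpy as np
R,tot,n=map(float,sys.argv[1:4])
for i in range(1,int(n)+1):
    a=np.radians(tot*i/n); print('x',round(R*(1-np.cos(a))/10,2),'y',round(-R*np.sin(a)/10,2),'z',round(.2*a,2),'az',round(a,3))
E
python3 arc.py 105 48 8
```

```text
t 7.83 tcp [ 545.4 -190.7  150.7] r 106.2 th 203.8 yaw 23.71 Ftool [ 0.4  1.  -0.9] mz [ 0.141 -0.234  0.023] nut torque 0.128 gap 17.8 j6 0.76
x 0.06 y -1.1 z 0.02 az 0.105
x 0.23 y -2.18 z 0.04 az 0.209
x 0.51 y -3.24 z 0.06 az 0.314
x 0.91 y -4.27 z 0.08 az 0.419
x 1.41 y -5.25 z 0.1 az 0.524
x 2.01 y -6.17 z 0.13 az 0.628
x 2.7 y -7.03 z 0.15 az 0.733
x 3.47 y -7.8 z 0.17 az 0.838
```

>>> {"name": "step_arm", "arguments": {
  "plan": [
    {"x": 0.06,"y": -1.1,"z": -0.03,"ax": 0,"ay": 0,"az": 0.105,"claw": 1},
    {"x": 0.23,"y": -2.18,"z": -0.01,"ax": 0,"ay": 0,"az": 0.209,"claw": 1},
    {"x": 0.51,"y": -3.24,"z": 0.01,"ax": 0,"ay": 0,"az": 0.314,"claw": 1},
    {"x": 0.91,"y": -4.27,"z": 0.03,"ax": 0,"ay": 0,"az": 0.419,"claw": 1},
    {"x": 1.41,"y": -5.25,"z": 0.05,"ax": 0,"ay": 0,"az": 0.524,"claw": 1},
    {"x": 2.01,"y": -6.17,"z": 0.08,"ax": 0,"ay": 0,"az": 0.628,"claw": 1},
    {"x": 2.7,"y": -7.03,"z": 0.1,"ax": 0,"ay": 0,"az": 0.733,"claw": 1},
    {"x": 3.47,"y": -7.8,"z": 0.12,"ax": 0,"ay": 0,"az": 0.838,"claw": 1}
  ]
}}

```text
time: 8.82
tcp_pos: [545.5, -105.3, 149.3]
eef_rot: [0.0, 0.977, -0.212, -0.0]
wrist_force: [-0.7, -3.8, -1.3]
finger_gap: 18.2
finger_force: 30.0
```

```bash
python3 -c "
from tool import *
torque()"; python3 arc.py 105 41 7
```

```text
t 8.82 tcp [ 545.5 -105.3  149.3] r 106.0 th 156.3 yaw -24.52 Ftool [1.  3.8 1.3] mz [-0.675  0.063 -0.192] nut torque 0.21 gap 18.2 j6 1.74
x 0.05 y -1.07 z 0.02 az 0.102
x 0.22 y -2.13 z 0.04 az 0.204
x 0.49 y -3.17 z 0.06 az 0.307
x 0.87 y -4.17 z 0.08 az 0.409
x 1.34 y -5.14 z 0.1 az 0.511
x 1.91 y -6.04 z 0.12 az 0.613
x 2.58 y -6.89 z 0.14 az 0.716
```

>>> {"name": "step_arm", "arguments": {
  "plan": [
    {"x": 0.05,"y": -1.07,"z": 0.02,"ax": 0,"ay": 0,"az": 0.102,"claw": 1},
    {"x": 0.22,"y": -2.13,"z": 0.04,"ax": 0,"ay": 0,"az": 0.204,"claw": 1},
    {"x": 0.49,"y": -3.17,"z": 0.06,"ax": 0,"ay": 0,"az": 0.307,"claw": 1},
    {"x": 0.87,"y": -4.17,"z": 0.08,"ax": 0,"ay": 0,"az": 0.409,"claw": 1},
    {"x": 1.34,"y": -5.14,"z": 0.1,"ax": 0,"ay": 0,"az": 0.511,"claw": 1},
    {"x": 1.91,"y": -6.04,"z": 0.12,"ax": 0,"ay": 0,"az": 0.613,"claw": 1},
    {"x": 1.91,"y": -6.04,"z": 0.12,"ax": 0,"ay": 0,"az": 0.613,"claw": 1}
  ]
}}

```text
time: 9.7
tcp_pos: [587.8, -57.9, 147.9]
eef_rot: [0.0, 0.869, -0.495, -0.001]
wrist_force: [-3.2, 0.8, -0.0]
finger_gap: 18.2
finger_force: 30.0
```

```bash
python3 -c "
from tool import *
torque(); st=r.get_state(); print(st['joint_pos'])"
```

```text
t 9.7 tcp [587.8 -57.9 147.9] r 105.4 th 121.3 yaw -59.37 Ftool [-2.3  2.3  0. ] mz [ 0.259  0.501 -0.148] nut torque 0.094 gap 18.2 j6 2.45
[-1.60172191e-01  5.54821355e-01  1.54289372e+00  5.63203332e-05
  1.04494654e+00  2.44679074e+00]
```

The stroke is about 1.4 rad. I'll relieve the side load, then pull out radially.

>>> {"name": "step_arm", "arguments": {
  "plan": [
    {"x": 0,"y": 0.17,"z": 0,"ax": 0,"ay": 0,"az": 0,"claw": 1},
    {"x": -0.5,"y": 0.17,"z": 0,"ax": 0,"ay": 0,"az": 0,"claw": 1},
    {"x": -2,"y": 0.17,"z": 0,"ax": 0,"ay": 0,"az": 0,"claw": 1},
    {"x": -4,"y": 0.17,"z": 0,"ax": 0,"ay": 0,"az": 0,"claw": 1},
    {"x": -6,"y": 0.17,"z": 0,"ax": 0,"ay": 0,"az": 0,"claw": 1},
    {"x": -6,"y": 0.17,"z": 0,"ax": 0,"ay": 0,"az": 0,"claw": 1}
  ]
}}

```text
time: 10.45
tcp_pos: [555.3, -5.8, 148.4]
eef_rot: [-0.0, 0.869, -0.495, -0.0]
wrist_force: [0.1, -0.8, -0.6]
finger_gap: 18.2
finger_force: 30.0
```

```bash
python3 -c "
from tool import *
torque()"; python3 arc.py 165 -80 8
```

```text
t 10.45 tcp [555.3  -5.8 148.4] r 166.8 th 121.6 yaw -59.31 Ftool [0.8 0.3 0.6] mz [ 0.067 -0.079 -0.001] nut torque 0.051 gap 18.2 j6 2.53
x 0.25 y 2.87 z -0.03 az -0.175
x 1.0 y 5.64 z -0.07 az -0.349
x 2.21 y 8.25 z -0.1 az -0.524
x 3.86 y 10.61 z -0.14 az -0.698
x 5.89 y 12.64 z -0.17 az -0.873
x 8.25 y 14.29 z -0.21 az -1.047
x 10.86 y 15.5 z -0.24 az -1.222
x 13.63 y 16.25 z -0.28 az -1.396
```

>>> {"name": "step_arm", "arguments": {
  "plan": [
    {"x": 0.25,"y": 2.87,"z": 0,"ax": 0,"ay": 0,"az": -0.175,"claw": 1},
    {"x": 1.0,"y": 5.64,"z": 0,"ax": 0,"ay": 0,"az": -0.349,"claw": 1},
    {"x": 2.21,"y": 8.25,"z": 0,"ax": 0,"ay": 0,"az": -0.524,"claw": 1},
    {"x": 3.86,"y": 10.61,"z": 0,"ax": 0,"ay": 0,"az": -0.698,"claw": 1},
    {"x": 5.89,"y": 12.64,"z": 0,"ax": 0,"ay": 0,"az": -0.873,"claw": 1},
    {"x": 8.25,"y": 14.29,"z": 0,"ax": 0,"ay": 0,"az": -1.047,"claw": 1},
    {"x": 10.86,"y": 15.5,"z": 0,"ax": 0,"ay": 0,"az": -1.222,"claw": 1},
    {"x": 13.63,"y": 16.25,"z": 0,"ax": 0,"ay": 0,"az": -1.396,"claw": 1}
  ]
}}

```text
time: 11.45
tcp_pos: [485.4, -208.6, 148.5]
eef_rot: [0.0, 0.983, 0.181, 0.0]
wrist_force: [0.2, 0.2, -1.5]
finger_gap: 17.7
finger_force: 30.0
```

>>> {"name": "step_arm", "arguments": {
  "plan": [
    {"x": 0.2,"y": 2.7,"z": 0,"ax": 0,"ay": 0,"az": -0.165,"claw": 1},
    {"x": 0.35,"y": 3.4,"z": 0,"ax": 0,"ay": 0,"az": -0.21,"claw": 1},
    {"x": 0.35,"y": 3.4,"z": 0,"ax": 0,"ay": 0,"az": -0.21,"claw": 1},
    {"x": 0.35,"y": 3.4,"z": 0,"ax": 0,"ay": 0,"az": -0.21,"claw": 1}
  ]
}}

```text
time: 11.95
tcp_pos: [500.5, -237.7, 148.2]
eef_rot: [-0.0, 0.96, 0.28, -0.0]
wrist_force: [0.5, -0.4, -1.6]
finger_gap: 18.0
finger_force: 30.0
```

```bash
python3 - <<'E'
from tool import *
torque(); st,C,p,P,P0=fit('w6'); rim(P0,p,np.median(st['tcp_pos'][2]-73.5))
# hole: darkest run in the rim below the brass top
H,S,V=[x.astype(int) for x in cv2.split(cv2.cvtColor(p,cv2.COLOR_BGR2HSV))]
cv2.imwrite('pics/w6c.png',cv2.resize(p[0:110,165:345],None,fx=4,fy=4,interpolation=cv2.INTER_CUBIC))
E
```

```text
t 11.95 tcp [ 500.5 -237.7  148.2] r 168.1 th 212.3 yaw 32.54 Ftool [0.2 0.6 1.6] mz [ 0.004  0.036 -0.016] nut torque 0.084 gap 18.0 j6 0.49
px [256.37230628 243.65657955] [ 243  201   28   86 2181]
[ 500.5 -237.7  148.2] yaw 32.54 j [-0.51  0.48  1.65 -0.    1.    0.49] F [ 0.5 -0.4 -1.6] t 11.95
36 rod y 0.01 top z 85.7
44 rod y 0.04 top z 85.5
52 rod y 0.03 top z 85.5
60 rod y 0.04 top z 85.5
68 rod y 0.05 top z 85.6
76 rod y 0.05 top z 86.5
nut top tool z 75.5040423914379 2823 x 121.96726181732635 y [-30.61649239  31.72350365]
rim centre [168.4   0.8] res 0.41 119
```

View pics/w6c.png

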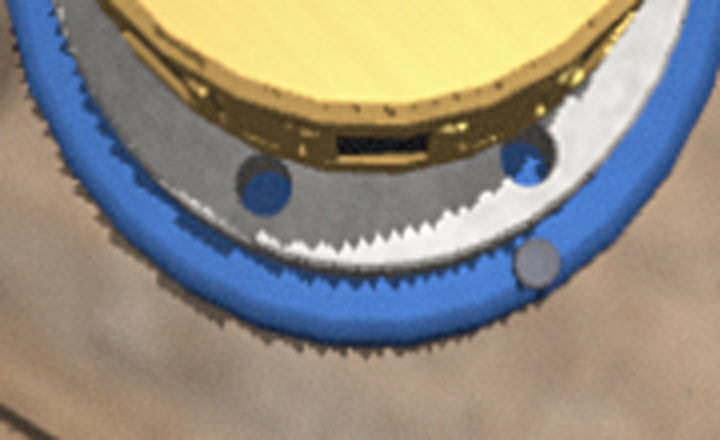

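The hole is centred at crop x 382, about 2.4 mm to +y at the mouth with the axis at +0.8, so it sits 2° further round. The height already matches. I'll correct and insert.

>>> {"name": "step_arm", "arguments": {
  "plan": [
    {"x": 0,"y": 0.66,"z": 0,"ax": 0,"ay": 0,"az": -0.035,"claw": 1},
    {"x": 1.5,"y": 0.6,"z": 0,"ax": 0,"ay": 0,"az": -0.035,"claw": 1},
    {"x": 3.0,"y": 0.55,"z": 0,"ax": 0,"ay": 0,"az": -0.035,"claw": 1},
    {"x": 3.6,"y": 0.53,"z": 0,"ax": 0,"ay": 0,"az": -0.035,"claw": 1},
    {"x": 4.0,"y": 0.51,"z": 0,"ax": 0,"ay": 0,"az": -0.035,"claw": 1},
    {"x": 4.4,"y": 0.5,"z": 0,"ax": 0,"ay": 0,"az": -0.035,"claw": 1},
    {"x": 4.8,"y": 0.49,"z": 0,"ax": 0,"ay": 0,"az": -0.035,"claw": 1}
  ]
}}

```text
time: 12.88
tcp_pos: [543.8, -216.3, 148.3]
eef_rot: [-0.0, 0.955, 0.297, -0.0]
wrist_force: [-0.3, 0.1, -1.0]
finger_gap: 17.5
finger_force: 30.0
```

```bash
python3 -c "
from tool import *
torque()"
```

```text
t 12.88 tcp [ 543.8 -216.3  148.3] r 120.2 th 214.7 yaw 34.58 Ftool [-0.2 -0.3  1. ] mz [-0.05   0.019 -0.024] nut torque -0.059 gap 17.5 j6 0.53
```

>>> {"name": "step_arm", "arguments": {
  "plan": [
    {"x": 0.5,"y": 0,"z": 0,"ax": 0,"ay": 0,"az": 0,"claw": 1},
    {"x": 1.0,"y": 0,"z": 0,"ax": 0,"ay": 0,"az": 0,"claw": 1},
    {"x": 1.3,"y": 0,"z": 0,"ax": 0,"ay": 0,"az": 0,"claw": 1},
    {"x": 1.4,"y": 0,"z": 0,"ax": 0,"ay": 0,"az": 0,"claw": 1},
    {"x": 1.4,"y": 0,"z": 0,"ax": 0,"ay": 0,"az": 0,"claw": 1}
  ]
}}

```text
time: 13.5
tcp_pos: [555.2, -208.3, 148.2]
eef_rot: [-0.0, 0.955, 0.297, -0.0]
wrist_force: [-0.2, -1.2, -1.7]
finger_gap: 17.7
finger_force: 30.0
```

```bash
python3 -c "
from tool import *
torque()"; python3 arc.py 105.5 24 8
```

```text
t 13.5 tcp [ 555.2 -208.3  148.2] r 106.2 th 214.7 yaw 34.6 Ftool [-0.9  0.8  1.7] mz [-0.015 -0.075  0.058] nut torque 0.146 gap 17.7 j6 0.55
x 0.01 y -0.55 z 0.01 az 0.052
x 0.06 y -1.1 z 0.02 az 0.105
x 0.13 y -1.65 z 0.03 az 0.157
x 0.23 y -2.19 z 0.04 az 0.209
x 0.36 y -2.73 z 0.05 az 0.262
x 0.52 y -3.26 z 0.06 az 0.314
x 0.7 y -3.78 z 0.07 az 0.367
x 0.91 y -4.29 z 0.08 az 0.419
```

>>> {"name": "step_arm", "arguments": {
  "plan": [
    {"x": 0.01,"y": -0.55,"z": 0.0,"ax": 0,"ay": 0,"az": 0.052,"claw": 1},
    {"x": 0.06,"y": -1.1,"z": 0.01,"ax": 0,"ay": 0,"az": 0.105,"claw": 1},
    {"x": 0.13,"y": -1.65,"z": 0.02,"ax": 0,"ay": 0,"az": 0.157,"claw": 1},
    {"x": 0.23,"y": -2.19,"z": 0.03,"ax": 0,"ay": 0,"az": 0.209,"claw": 1},
    {"x": 0.23,"y": -2.19,"z": 0.03,"ax": 0,"ay": 0,"az": 0.209,"claw": 1}
  ]
}}

```text
time: 14.12
tcp_pos: [544.6, -189.2, 148.1]
eef_rot: [0.0, 0.981, 0.196, 0.0]
wrist_force: [-0.7, -2.5, -2.3]
finger_gap: 17.8
finger_force: 30.0
```

```bash
python3 -c "
from tool import *
torque()"; python3 arc.py 105.5 9 4
```

```text
t 14.12 tcp [ 544.6 -189.2  148.1] r 106.4 th 202.8 yaw 22.63 Ftool [-1.6  2.1  2.3] mz [-0.597  0.074 -0.127] nut torque 0.095 gap 17.8 j6 0.78
x 0.01 y -0.41 z 0.01 az 0.039
x 0.03 y -0.83 z 0.02 az 0.079
x 0.07 y -1.24 z 0.02 az 0.118
x 0.13 y -1.65 z 0.03 az 0.157
```

>>> {"name": "step_arm", "arguments": {
  "plan": [
    {"x": 0.01,"y": -0.41,"z": 0.01,"ax": 0,"ay": 0,"az": 0.039,"claw": 1},
    {"x": 0.03,"y": -0.83,"z": 0.02,"ax": 0,"ay": 0,"az": 0.079,"claw": 1},
    {"x": 0.07,"y": -1.24,"z": 0.02,"ax": 0,"ay": 0,"az": 0.118,"claw": 1},
    {"x": 0.13,"y": -1.65,"z": 0.03,"ax": 0,"ay": 0,"az": 0.157,"claw": 1},
    {"x": 0.13,"y": -1.65,"z": 0.03,"ax": 0,"ay": 0,"az": 0.157,"claw": 1}
  ]
}}

```text
time: 14.75
tcp_pos: [539.5, -173.5, 147.7]
eef_rot: [0.0, 0.993, 0.119, -0.0]
wrist_force: [-1.5, -3.5, -0.5]
finger_gap: 17.4
finger_force: 30.0
```

```bash
python3 -c "
from tool import *
torque()"
```

```text
t 14.75 tcp [ 539.5 -173.5  147.7] r 106.3 th 193.9 yaw 13.69 Ftool [-2.3  3.1  0.5] mz [-0.63   0.23  -0.161] nut torque 0.164 gap 17.4 j6 0.96
```

>>> {"name": "step_arm", "arguments": {
  "plan": [
    {"x": 0.0,"y": -0.41,"z": 0.01,"ax": 0,"ay": 0,"az": 0.039,"claw": 1},
    {"x": 0.02,"y": -0.83,"z": 0.02,"ax": 0,"ay": 0,"az": 0.079,"claw": 1},
    {"x": 0.06,"y": -1.24,"z": 0.02,"ax": 0,"ay": 0,"az": 0.118,"claw": 1},
    {"x": 0.11,"y": -1.65,"z": 0.03,"ax": 0,"ay": 0,"az": 0.157,"claw": 1},
    {"x": 0.11,"y": -1.65,"z": 0.03,"ax": 0,"ay": 0,"az": 0.157,"claw": 1}
  ]
}}

```text
time: 15.38
tcp_pos: [536.7, -157.1, 147.4]
eef_rot: [0.0, 0.999, 0.041, -0.0]
wrist_force: [-1.1, -2.7, -1.6]
finger_gap: 17.7
finger_force: 30.0
```

```bash
python3 -c "
from tool import *
torque()"
```

```text
t 15.38 tcp [ 536.7 -157.1  147.4] r 106.3 th 185.0 yaw 4.72 Ftool [-1.3  2.6  1.6] mz [-0.539  0.222 -0.203] nut torque 0.073 gap 17.7 j6 1.14
```

>>> {"name": "step_arm", "arguments": {
  "plan": [
    {"x": 0.01,"y": -0.41,"z": 0.01,"ax": 0,"ay": 0,"az": 0.039,"claw": 1},
    {"x": 0.03,"y": -0.83,"z": 0.02,"ax": 0,"ay": 0,"az": 0.079,"claw": 1},
    {"x": 0.07,"y": -1.24,"z": 0.02,"ax": 0,"ay": 0,"az": 0.118,"claw": 1},
    {"x": 0.12,"y": -1.65,"z": 0.03,"ax": 0,"ay": 0,"az": 0.157,"claw": 1},
    {"x": 0.12,"y": -1.65,"z": 0.03,"ax": 0,"ay": 0,"az": 0.157,"claw": 1}
  ]
}}

```text
time: 16.0
tcp_pos: [536.6, -140.5, 147.0]
eef_rot: [0.0, 0.999, -0.037, -0.0]
wrist_force: [-0.3, -2.0, -0.6]
finger_gap: 17.8
finger_force: 30.0
```

```bash
python3 -c "
from tool import *
torque()"
```

```text
t 16.0 tcp [ 536.6 -140.5  147. ] r 106.3 th 176.0 yaw -4.26 Ftool [-0.2  2.   0.6] mz [-0.539  0.205 -0.147] nut torque 0.07 gap 17.8 j6 1.32
```

>>> {"name": "step_arm", "arguments": {
  "plan": [
    {"x": 0.01,"y": -0.41,"z": 0.01,"ax": 0,"ay": 0,"az": 0.039,"claw": 1},
    {"x": 0.03,"y": -0.83,"z": 0.02,"ax": 0,"ay": 0,"az": 0.079,"claw": 1},
    {"x": 0.07,"y": -1.24,"z": 0.02,"ax": 0,"ay": 0,"az": 0.118,"claw": 1},
    {"x": 0.13,"y": -1.65,"z": 0.03,"ax": 0,"ay": 0,"az": 0.157,"claw": 1},
    {"x": 0.13,"y": -1.65,"z": 0.03,"ax": 0,"ay": 0,"az": 0.157,"claw": 1}
  ]
}}

```text
time: 16.62
tcp_pos: [539.0, -124.4, 146.7]
eef_rot: [0.0, 0.993, -0.116, -0.0]
wrist_force: [-3.1, -4.1, -1.2]
finger_gap: 17.9
finger_force: 30.1
```

```bash
python3 -c "
from tool import *
torque()"
```

```text
t 16.62 tcp [ 539.  -124.4  146.7] r 106.2 th 167.2 yaw -13.27 Ftool [-2.1  4.7  1.2] mz [-0.842  0.521 -0.292] nut torque 0.206 gap 17.9 j6 1.51
```

The torque may be starting to rise, so I'll use smaller steps.

>>> {"name": "step_arm", "arguments": {
  "plan": [
    {"x": 0.01,"y": -0.28,"z": 0.0,"ax": 0,"ay": 0,"az": 0.026,"claw": 1},
    {"x": 0.02,"y": -0.55,"z": 0.01,"ax": 0,"ay": 0,"az": 0.052,"claw": 1},
    {"x": 0.03,"y": -0.83,"z": 0.01,"ax": 0,"ay": 0,"az": 0.079,"claw": 1},
    {"x": 0.03,"y": -0.83,"z": 0.01,"ax": 0,"ay": 0,"az": 0.079,"claw": 1}
  ]
}}

```text
time: 17.12
tcp_pos: [541.0, -116.7, 146.6]
eef_rot: [0.0, 0.988, -0.155, -0.0]
wrist_force: [-4.5, -6.5, -0.5]
finger_gap: 17.9
finger_force: 30.2
```

```bash
cat >> tool.py <<'E'
def tq(n=3):
    for i in range(n):
        torque(); imaging.snapshot('wrist')
E
python3 -c "
from tool import *
tq()"
```

```text
t 17.12 tcp [ 541.  -116.7  146.6] r 106.3 th 162.9 yaw -17.8 Ftool [-2.3  7.5  0.5] mz [-1.204  0.816 -0.453] nut torque 0.343 gap 17.9 j6 1.6
t 17.18 tcp [ 541.  -116.7  146.6] r 106.2 th 162.9 yaw -17.78 Ftool [-2.6  6.9  0.1] mz [-1.138  0.766 -0.466] nut torque 0.267 gap 18.2 j6 1.6
t 17.23 tcp [ 541.  -116.7  146.6] r 106.2 th 162.9 yaw -17.78 Ftool [-2.7  6.2  0.6] mz [-1.13   0.783 -0.429] nut torque 0.221 gap 17.6 j6 1.6
```

>>> {"name": "step_arm", "arguments": {
  "plan": [
    {"x": 0.01,"y": -0.28,"z": 0.0,"ax": 0,"ay": 0,"az": 0.026,"claw": 1},
    {"x": 0.02,"y": -0.55,"z": 0.01,"ax": 0,"ay": 0,"az": 0.052,"claw": 1},
    {"x": 0.02,"y": -0.55,"z": 0.01,"ax": 0,"ay": 0,"az": 0.052,"claw": 1}
  ]
}}

```text
time: 17.65
tcp_pos: [542.8, -111.6, 146.4]
eef_rot: [0.0, 0.984, -0.18, -0.001]
wrist_force: [-5.4, -6.8, 0.3]
finger_gap: 18.1
finger_force: 30.3
```

```bash
python3 -c "
from tool import *
tq(4)"
```

```text
t 17.65 tcp [ 542.8 -111.6  146.4] r 106.2 th 160.0 yaw -20.79 Ftool [-2.7  8.2 -0.3] mz [-1.323  1.021 -0.571] nut torque 0.301 gap 18.1 j6 1.67
t 17.7 tcp [ 542.8 -111.6  146.4] r 106.2 th 160.0 yaw -20.78 Ftool [-3.5  8.6  0.1] mz [-1.369  1.097 -0.56 ] nut torque 0.353 gap 18.0 j6 1.67
t 17.75 tcp [ 542.7 -111.7  146.4] r 106.2 th 160.1 yaw -20.77 Ftool [-2.2  9.5 -0.9] mz [-1.378  1.02  -0.538] nut torque 0.466 gap 17.9 j6 1.67
t 17.8 tcp [ 542.7 -111.7  146.4] r 106.2 th 160.1 yaw -20.77 Ftool [-2.6  8.4 -0.8] mz [-1.301  1.065 -0.558] nut torque 0.331 gap 17.6 j6 1.67
```

>>> {"name": "step_arm", "arguments": {
  "plan": [
    {"x": 0.01,"y": -0.28,"z": 0.0,"ax": 0,"ay": 0,"az": 0.026,"claw": 1},
    {"x": 0.02,"y": -0.55,"z": 0.01,"ax": 0,"ay": 0,"az": 0.052,"claw": 1},
    {"x": 0.02,"y": -0.64,"z": 0.01,"ax": 0,"ay": 0,"az": 0.06,"claw": 1},
    {"x": 0.02,"y": -0.64,"z": 0.01,"ax": 0,"ay": 0,"az": 0.06,"claw": 1}
  ]
}}

```text
time: 18.35
tcp_pos: [545.0, -105.9, 146.2]
eef_rot: [0.001, 0.978, -0.21, -0.001]
wrist_force: [-8.6, -8.4, 0.6]
finger_gap: 18.0
finger_force: 30.6
```

```bash
python3 -c "
from tool import *
tq(4)"
```

```text
t 18.35 tcp [ 545.  -105.9  146.2] r 106.2 th 156.7 yaw -24.23 Ftool [-4.3 11.2 -0.6] mz [-1.593  1.313 -0.636] nut torque 0.547 gap 18.0 j6 1.74
t 18.4 tcp [ 545.1 -105.9  146.2] r 106.2 th 156.7 yaw -24.22 Ftool [-3.8 10.2 -0.4] mz [-1.504  1.302 -0.608] nut torque 0.468 gap 18.0 j6 1.74
t 18.45 tcp [ 545.  -105.9  146.2] r 106.2 th 156.7 yaw -24.22 Ftool [-3.3 11.2 -0.2] mz [-1.486  1.29  -0.603] nut torque 0.584 gap 17.9 j6 1.74
t 18.5 tcp [ 545.  -105.9  146.2] r 106.2 th 156.7 yaw -24.22 Ftool [-3.9 10.6 -1. ] mz [-1.542  1.272 -0.628] nut torque 0.491 gap 18.1 j6 1.74
```

>>> {"name": "step_arm", "arguments": {
  "plan": [
    {"x": 0.01,"y": -0.25,"z": 0.0,"ax": 0,"ay": 0,"az": 0.024,"claw": 1},
    {"x": 0.02,"y": -0.48,"z": 0.0,"ax": 0,"ay": 0,"az": 0.045,"claw": 1},
    {"x": 0.02,"y": -0.48,"z": 0.0,"ax": 0,"ay": 0,"az": 0.045,"claw": 1}
  ]
}}

```text
time: 18.92
tcp_pos: [547.1, -101.6, 146.1]
eef_rot: [0.001, 0.973, -0.232, -0.001]
wrist_force: [-8.5, -8.9, 0.1]
finger_gap: 17.8
finger_force: 30.9
```

```bash
python3 -c "
from tool import *
tq(6)"
```

```text
t 18.93 tcp [ 547.1 -101.6  146.1] r 106.2 th 154.1 yaw -26.82 Ftool [-3.6 11.7 -0.1] mz [-1.602  1.546 -0.755] nut torque 0.485 gap 17.8 j6 1.79
t 18.98 tcp [ 547.  -101.6  146.1] r 106.2 th 154.2 yaw -26.81 Ftool [-3.8 11.1 -1.1] mz [-1.638  1.567 -0.657] nut torque 0.515 gap 18.0 j6 1.79
t 19.02 tcp [ 547.  -101.6  146.2] r 106.2 th 154.2 yaw -26.81 Ftool [-4.4 11.2 -0.6] mz [-1.629  1.571 -0.694] nut torque 0.488 gap 18.0 j6 1.79
t 19.07 tcp [ 547.  -101.7  146.2] r 106.2 th 154.2 yaw -26.81 Ftool [-4.6 11.9 -1.9] mz [-1.594  1.563 -0.721] nut torque 0.528 gap 17.4 j6 1.79
t 19.12 tcp [ 547.  -101.7  146.2] r 106.2 th 154.2 yaw -26.81 Ftool [-4.6 10.9 -0.2] mz [-1.6    1.563 -0.716] nut torque 0.431 gap 18.1 j6 1.79
t 19.18 tcp [ 547.  -101.7  146.1] r 106.2 th 154.2 yaw -26.81 Ftool [-3.8 11.1 -0.7] mz [-1.636  1.535 -0.736] nut torque 0.438 gap 17.9 j6 1.79
```

The torque did not rise on that step, so I'll check whether the bar is swivelling in the grip.

```bash
python3 - <<'E'
from tool import *
st,C,p,P,P0=fit('w7'); rim(P0,p,st['tcp_pos'][2]-72)
cv2.imwrite('pics/w7c.png',cv2.resize(p[0:300,140:370],None,fx=2,fy=2,interpolation=cv2.INTER_CUBIC))
torque()
E
```

```text
px [256.39951691 243.77536232] [ 243  203   29   84 2070]
[ 547.  -101.7  146.2] yaw -26.81 j [-0.25  0.49  1.65 -0.    1.    1.79] F [-8.8 -7.6  1.2] t 19.225
36 rod y 1.29 top z 85.2
44 rod y 1.6 top z 85.1
52 rod y 2.19 top z 85.1
nut top tool z 74.17744043144445 17588 x 60.31870338108584 y [-45.08002595  41.6900354 ]
rim centre [27.25 -2.33] res 15.43 170
t 19.27 tcp [ 547.  -101.7  146.2] r 106.1 th 154.2 yaw -26.81 Ftool [-3.9 11.3 -1. ] mz [-1.606  1.546 -0.674] nut torque 0.52 gap 17.9 j6 1.79
```

View pics/w7c.png

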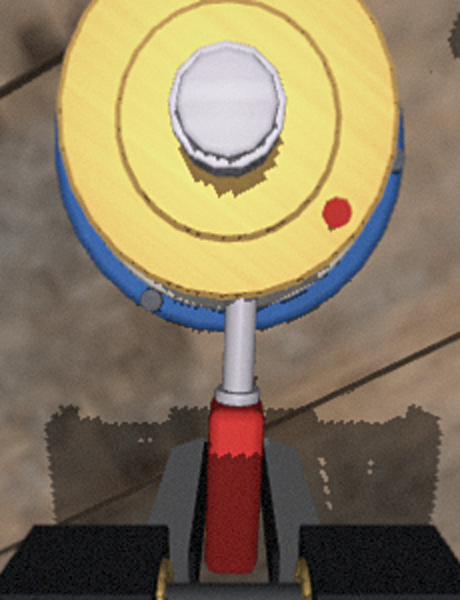

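The rod has swivelled about 3° in the grip; the dot is at crop (337,213). I'll push sideways without adding yaw.

>>> {"name": "step_arm", "arguments": {
  "plan": [
    {"x": 0.0,"y": -0.2,"z": 0.0,"ax": 0,"ay": 0,"az": 0.0,"claw": 1},
    {"x": 0.01,"y": -0.35,"z": 0.0,"ax": 0,"ay": 0,"az": 0.0,"claw": 1},
    {"x": 0.01,"y": -0.35,"z": 0.0,"ax": 0,"ay": 0,"az": 0.0,"claw": 1}
  ]
}}

```text
time: 19.65
tcp_pos: [548.4, -98.5, 145.9]
eef_rot: [0.001, 0.973, -0.232, -0.002]
wrist_force: [-10.2, -9.7, 0.9]
finger_gap: 18.5
finger_force: 31.6
```

```bash
cat >> tool.py <<'E'
def tm(n=6):
    L=[]
    for i in range(n):
        st=r.get_state(); F=np.array(st['wrist_force']); d=np.array(st['tcp_pos'])[:2]-(642.6,-147.9); M=rot(st['eef_rot'])
        L.append([(d[0]*F[1]-d[1]*F[0])/1000+st['ft_torque'][2],*(M.T@F),st['ft_torque'][2]]); p,_=imaging.snapshot('wrist')
    C=cam('wrist',st); H,S,V=[x.astype(int) for x in cv2.split(cv2.cvtColor(p,cv2.COLOR_BGR2HSV))]
    m=(((H<8)|(H>172))&(S>120)); m[195:]=0; m[:,:230]=0; m[:,400:]=0; v,u=np.nonzero(m)
    D=onplane(C,[[u.mean(),v.mean()]],72.5)[0]-[642.6,-147.9,0]
    print('T',np.mean(L,0).round(2),'each',np.round([l[0] for l in L],2),'dot',len(u),np.degrees(np.arctan2(D[1],D[0])).round(2),'t',st['time'].__round__(2)); torque()
E
python3 -c "
from tool import *
tm()"
```

```text
T [ 0.58 -5.44 12.57 -0.93 -0.77] each [0.64 0.51 0.51 0.57 0.6  0.64] dot 181 -145.15 t 19.9
t 19.95 tcp [548.4 -98.6 146. ] r 106.3 th 152.4 yaw -26.82 Ftool [-5.7 11.7 -1.1] mz [-1.587  1.841 -0.754] nut torque 0.499 gap 18.1 j6 1.8
```

>>> {"name": "step_arm", "arguments": {
  "plan": [
    {"x": 0.01,"y": -0.2,"z": 0.0,"ax": 0,"ay": 0,"az": 0.0,"claw": 1},
    {"x": 0.02,"y": -0.3,"z": 0.0,"ax": 0,"ay": 0,"az": 0.0,"claw": 1},
    {"x": 0.02,"y": -0.3,"z": 0.0,"ax": 0,"ay": 0,"az": 0.0,"claw": 1}
  ]
}}

```text
time: 20.32
tcp_pos: [549.7, -96.0, 145.8]
eef_rot: [0.001, 0.973, -0.232, -0.002]
wrist_force: [-12.9, -8.4, 1.6]
finger_gap: 18.8
finger_force: 32.5
```

```bash
python3 -c "
from tool import *
tm()"
```

```text
T [ 0.56 -7.11 13.01 -0.98 -0.86] each [0.57 0.51 0.53 0.68 0.5  0.55] dot 184 -145.28 t 20.57
t 20.62 tcp [549.7 -96.  145.8] r 106.4 th 150.8 yaw -26.82 Ftool [-7.5 13.9 -0.5] mz [-1.712  2.207 -0.846] nut torque 0.667 gap 18.4 j6 1.8
```

Torque is about 0.57. The rod now lies skew in the hole, and the grip's twist is working against the push. I'll relieve it with a little yaw and ease back radially.

>>> {"name": "step_arm", "arguments": {
  "plan": [
    {"x": -0.05,"y": -0.05,"z": 0.0,"ax": 0,"ay": 0,"az": 0.015,"claw": 1},
    {"x": -0.08,"y": -0.1,"z": 0.0,"ax": 0,"ay": 0,"az": 0.03,"claw": 1},
    {"x": -0.08,"y": -0.1,"z": 0.0,"ax": 0,"ay": 0,"az": 0.03,"claw": 1}
  ]
}}

```text
time: 21.0
tcp_pos: [550.0, -94.8, 146.1]
eef_rot: [0.001, 0.969, -0.247, -0.001]
wrist_force: [-8.2, -9.8, -0.2]
finger_gap: 18.7
finger_force: 31.8
```

```bash
python3 -c "
from tool import *
tm(); st,C,p,P,P0=fit('w8')"
```

```text
T [ 0.57 -2.64 12.42  0.29 -0.77] each [0.59 0.61 0.59 0.56 0.49 0.55] dot 184 -145.72 t 21.25
t 21.3 tcp [550.  -94.8 146.1] r 106.7 th 150.2 yaw -28.53 Ftool [-2.8 11.6 -0.7] mz [-1.739  1.506 -0.751] nut torque 0.497 gap 18.0 j6 1.83
px [256.27660594 243.0316395 ] [ 241  201   33   85 2086]
[550.  -94.8 146.1] yaw -28.53 j [-0.24  0.5   1.64 -0.    1.01  1.83] F [-8.  -8.9  0.7] t 21.3
36 rod y 3.5 top z 85.2
44 rod y 4.09 top z 85.0
52 rod y 4.35 top z 84.9
nut top tool z 74.16612354766274 17508 x 60.44937871763094 y [-40.92971958  45.87613305]
```

>>> {"name": "step_arm", "arguments": {
  "plan": [
    {"x": 0.0,"y": -0.2,"z": 0.0,"ax": 0,"ay": 0,"az": 0.025,"claw": 1},
    {"x": 0.01,"y": -0.35,"z": 0.0,"ax": 0,"ay": 0,"az": 0.045,"claw": 1},
    {"x": 0.01,"y": -0.35,"z": 0.0,"ax": 0,"ay": 0,"az": 0.045,"claw": 1}
  ]
}}

```text
time: 21.72
tcp_pos: [551.8, -91.8, 146.0]
eef_rot: [0.001, 0.963, -0.268, -0.001]
wrist_force: [-7.7, -9.1, 0.1]
finger_gap: 18.9
finger_force: 32.2
```

```bash
python3 -c "
from tool import *
tm(); st,C,p,P,P0=fit('w9')"
```

```text
T [ 0.52 -1.85 12.66  0.12 -0.84] each [0.43 0.54 0.55 0.49 0.55 0.54] dot 174 -150.39 t 21.98
t 22.02 tcp [551.7 -91.9 146.1] r 106.7 th 148.4 yaw -31.12 Ftool [-2.5 12.3  0.4] mz [-1.949  1.518 -0.855] nut torque 0.458 gap 18.8 j6 1.88
px [256.31556196 243.05715658] [ 241  202   33   85 2082]
[551.7 -91.9 146.1] yaw -31.12 j [-0.23  0.5   1.64 -0.    1.01  1.88] F [-8.5 -9.2 -0.4] t 22.025
36 rod y 3.52 top z 85.2
44 rod y 4.34 top z 85.0
52 rod y 4.64 top z 85.0
nut top tool z 74.12700374232611 17474 x 60.92568937864763 y [-42.39764024  44.41051849]
```

```bash
python3 - <<'E'
from tool import *
# stored pictures; yaws and tcp as logged
for n,tcp,yw in (('w7',(547.0,-101.7,146.2),-26.81),('w8',(550.0,-94.8,146.1),-28.53),('w9',(551.75,-91.9,146.1),-31.12)):
    a=np.radians(yw)/2; st={'tcp_pos':tcp,'eef_rot':[0,np.cos(a),np.sin(a),0]}
    C=cam('wrist',st); p=cv2.imread(f'pics/{n}.png'); H,S,V=[x.astype(int) for x in cv2.split(cv2.cvtColor(p,cv2.COLOR_BGR2HSV))]
    m=(((H<8)|(H>172))&(S>120)).astype(np.uint8); m[190:]=0
    k,l,s,c=cv2.connectedComponentsWithStats(m); print(n,[(c[i].round(1).tolist(),int(s[i,4])) for i in range(1,k) if s[i,4]>8])
    i=1+np.argmax(s[1:,4]); D=onplane(C,[c[i]],72.5+1.4)[0]
    wh=(S<45)&(V>150); wh[100:]=0; wh[:,:200]=0; wh[:,320:]=0
    k2,l2,s2,c2=cv2.connectedComponentsWithStats(wh.astype(np.uint8)); j=1+np.argmax(s2[1:,4]); 
    br=((H>18)&(H<34)&(S>70)&(V>100)); br[:30]=0; pts=[]
    for u in range(512):
        v=np.nonzero(br[:200,u])[0]
        if len(v)>3: pts.append((u,v.max()))
    W=onplane(C,pts,72.5+1.4)[:,:2]; f=lambda q:np.hypot(*(W-q).T)-46
    sol=least_squares(f,[642,-148],loss='soft_l1',f_scale=.5); e=D[:2]-sol.x
    print('centre',sol.x.round(1),'dot',D.round(1),'rad',np.hypot(*e).round(1),'ang',(np.degrees(np.arctan2(e[1],e[0]))%360).round(2))
E
```

```text
w7 [([24.9, 8.2], 538), ([62.9, 0.4], 9), ([69.4, 1.8], 12), ([50.6, 29.8], 462), ([41.3, 21.0], 9), ([32.6, 25.5], 27), ([20.7, 30.9], 10), ([26.2, 31.0], 19), ([11.2, 39.3], 52), ([308.1, 106.1], 157)]
centre [ 643.6 -148.8] dot [717.7 -56.8  73.9] rad 118.1 ang 51.19
w8 [([25.4, 12.2], 917), ([72.6, 3.2], 113), ([55.9, 35.5], 504), ([52.2, 23.7], 12), ([39.4, 33.1], 19), ([30.0, 36.9], 30), ([18.1, 46.1], 60), ([315.0, 106.1], 164)]
centre [ 643.8 -148.5] dot [720.3 -54.1  73.9] rad 121.5 ang 50.96
w9 [([34.1, 15.9], 1620), ([93.3, 1.6], 10), ([73.5, 30.3], 398), ([36.0, 44.8], 69), ([16.2, 58.6], 48), ([13.8, 76.9], 131), ([314.5, 103.5], 163)]
centre [ 643.8 -148.8] dot [720.1 -61.7  73.9] rad 115.8 ang 48.77
```

```bash
cat >> tool.py <<'E'
def dotang(p,st):
    C=cam('wrist',st); H,S,V=[x.astype(int) for x in cv2.split(cv2.cvtColor(p,cv2.COLOR_BGR2HSV))]
    m=(((H<8)|(H>172))&(S>120)).astype(np.uint8); m[190:]=0; m[:,:265]=0
    k,l,s,c=cv2.connectedComponentsWithStats(m); i=1+np.argmax(s[1:,4]); e=onplane(C,[c[i]],73.9)[0][:2]-[643.8,-148.7]
    return np.hypot(*e).round(1),(np.degrees(np.arctan2(e[1],e[0]))%360).round(2)
E
python3 - <<'E'
from tool import *
for n,tcp,yw in (('w6',(500.5,-237.7,148.2),32.54),('w7',(547.0,-101.7,146.2),-26.81),('w8',(550.0,-94.8,146.1),-28.53),('w9',(551.75,-91.9,146.1),-31.12)):
    a=np.radians(yw)/2; print(n,dotang(cv2.imread(f'pics/{n}.png'),{'tcp_pos':tcp,'eef_rot':[0,np.cos(a),np.sin(a),0]}))
E
```

```text
w6 (np.float64(127.2), np.float64(270.49))
w7 (np.float64(37.6), np.float64(204.33))
w8 (np.float64(37.6), np.float64(201.39))
w9 (np.float64(37.6), np.float64(201.46))
```

Measured by the dot, the nut has turned 2.40 rad and did not move on the last step. The rod is just taking up slack, so I'll continue in small steps.

>>> {"name": "step_arm", "arguments": {
  "plan": [
    {"x": 0.0,"y": -0.12,"z": 0.0,"ax": 0,"ay": 0,"az": 0.015,"claw": 1},
    {"x": 0.0,"y": -0.25,"z": 0.0,"ax": 0,"ay": 0,"az": 0.03,"claw": 1},
    {"x": 0.0,"y": -0.25,"z": 0.0,"ax": 0,"ay": 0,"az": 0.03,"claw": 1}
  ]
}}

```text
time: 22.45
tcp_pos: [553.0, -89.6, 146.0]
eef_rot: [0.001, 0.959, -0.283, -0.001]
wrist_force: [-7.6, -8.9, 0.3]
finger_gap: 18.8
finger_force: 31.9
```

```bash
cat >> tool.py <<'E'
def tn(n=5):
    L=[]
    for i in range(n):
        st=r.get_state(); F=np.array(st['wrist_force']); d=np.array(st['tcp_pos'])[:2]-(643.2,-148.3); M=rot(st['eef_rot'])
        p,_=imaging.snapshot('wrist')
        L.append([(d[0]*F[1]-d[1]*F[0])/1000+st['ft_torque'][2],*(M.T@F),st['ft_torque'][2]])
    print('T',np.mean(L,0).round(2),'each',np.round([l[0] for l in L],2),'dot',dotang(p,st),'yaw',round(yaw(st),2),'tcp',np.round(st['tcp_pos'],1),'r',np.hypot(*d).round(1),'th',(np.degrees(np.arctan2(d[1],d[0]))%360).round(1),'gap',st['finger_gap'].__round__(1),'t',round(st['time'],2))
E
python3 -c "
from tool import *
tn()"
```

```text
T [ 0.54 -1.94 12.03 -0.15 -0.75] each [0.49 0.56 0.58 0.63 0.46] dot (np.float64(37.8), np.float64(201.22)) yaw -32.83 tcp [553.  -89.6 146. ] r 107.6 th 146.9 gap 18.8 t 22.65
```

>>> {"name": "step_arm", "arguments": {
  "plan": [
    {"x": 0.05,"y": -0.15,"z": 0.0,"ax": 0,"ay": 0,"az": 0.0,"claw": 1},
    {"x": 0.05,"y": -0.3,"z": 0.0,"ax": 0,"ay": 0,"az": 0.0,"claw": 1},
    {"x": 0.05,"y": -0.3,"z": 0.0,"ax": 0,"ay": 0,"az": 0.0,"claw": 1}
  ]
}}

```text
time: 23.08
tcp_pos: [554.7, -87.3, 145.8]
eef_rot: [0.001, 0.959, -0.283, -0.002]
wrist_force: [-11.1, -8.4, 0.7]
finger_gap: 18.8
finger_force: 33.1
```

```bash
python3 -c "
from tool import *
tn()"
```

```text
T [ 0.6  -5.01 13.35 -0.73 -0.85] each [0.58 0.6  0.63 0.67 0.51] dot (np.float64(37.8), np.float64(200.74)) yaw -32.84 tcp [554.7 -87.3 145.8] r 107.5 th 145.4 gap 19.2 t 23.27
```

>>> {"name": "step_arm", "arguments": {
  "plan": [
    {"x": 0.0,"y": -0.15,"z": 0.0,"ax": 0,"ay": 0,"az": 0.0,"claw": 1},
    {"x": 0.0,"y": -0.3,"z": 0.0,"ax": 0,"ay": 0,"az": 0.0,"claw": 1},
    {"x": 0.0,"y": -0.3,"z": 0.0,"ax": 0,"ay": 0,"az": 0.0,"claw": 1}
  ]
}}

```text
time: 23.7
tcp_pos: [556.2, -84.9, 145.7]
eef_rot: [0.001, 0.959, -0.283, -0.002]
wrist_force: [-11.4, -9.1, 0.5]
finger_gap: 19.7
finger_force: 34.4
```

```bash
python3 -c "
from tool import *
tn(6)"
```

```text
T [ 0.61 -4.79 14.08 -0.29 -0.94] each [0.53 0.52 0.64 0.68 0.58 0.68] dot (np.float64(37.7), np.float64(199.98)) yaw -32.85 tcp [556.2 -84.9 145.7] r 107.7 th 143.9 gap 19.6 t 23.95
```

>>> {"name": "step_arm", "arguments": {
  "plan": [
    {"x": 0.0,"y": -0.15,"z": 0.0,"ax": 0,"ay": 0,"az": 0.0,"claw": 1},
    {"x": 0.0,"y": -0.3,"z": 0.0,"ax": 0,"ay": 0,"az": 0.0,"claw": 1},
    {"x": 0.0,"y": -0.3,"z": 0.0,"ax": 0,"ay": 0,"az": 0.0,"claw": 1}
  ]
}}

```text
time: 24.38
tcp_pos: [557.8, -82.3, 145.7]
eef_rot: [0.001, 0.959, -0.283, -0.002]
wrist_force: [-12.3, -8.6, 1.4]
finger_gap: 20.1
finger_force: 35.0
```

```bash
python3 -c "
from tool import *
tn(6)
st,C,p,P,P0=fit('w10')"
```

```text
T [ 0.64 -5.41 14.49 -0.2  -0.97] each [0.55 0.65 0.65 0.61 0.73 0.64] dot (np.float64(37.7), np.float64(198.26)) yaw -32.85 tcp [557.8 -82.4 145.7] r 107.9 th 142.3 gap 20.0 t 24.62
px [256.73090024 241.11873479] [ 239  200   39   85 2055]
[557.7 -82.4 145.7] yaw -32.85 j [-0.21  0.51  1.62 -0.    1.01  1.93] F [-11.9  -8.5   0.6] t 24.675
36 rod y 5.69 top z 85.1
44 rod y 6.53 top z 84.9
52 rod y 7.15 top z 85.5
nut top tool z 73.64140131573888 17442 x 61.0597742172025 y [-34.36152716  52.48205534]
```

The torque is about 0.64 N m and the nut is tight. I'll relieve by bringing the bar back in line with the hole.

>>> {"name": "step_arm", "arguments": {
  "plan": [
    {"x": 0.0,"y": 0.4,"z": 0.0,"ax": 0,"ay": 0,"az": -0.04,"claw": 1},
    {"x": 0.0,"y": 0.75,"z": 0.0,"ax": 0,"ay": 0,"az": -0.08,"claw": 1},
    {"x": 0.0,"y": 1.1,"z": 0.0,"ax": 0,"ay": 0,"az": -0.12,"claw": 1},
    {"x": 0.0,"y": 1.1,"z": 0.0,"ax": 0,"ay": 0,"az": -0.12,"claw": 1}
  ]
}}

```text
time: 25.22
tcp_pos: [551.7, -91.2, 145.6]
eef_rot: [0.0, 0.975, -0.224, -0.002]
wrist_force: [-12.6, -4.9, -0.6]
finger_gap: 19.2
finger_force: 31.3
```

```bash
python3 -c "
from tool import *
tn(4)
st,C,p,P,P0=fit('w11')"
```

```text
T [ 0.48 -8.22  9.4  -0.01 -0.62] each [0.57 0.39 0.52 0.44] dot (np.float64(37.7), np.float64(198.15)) yaw -25.94 tcp [551.8 -91.  145.7] r 107.8 th 147.9 gap 19.4 t 25.38
px [256.55835351 241.3622276 ] [ 239  200   38   85 2065]
[551.8 -91.  145.6] yaw -25.94 j [-0.23  0.5   1.64 -0.    1.01  1.8 ] F [-11.5  -4.   -0.2] t 25.425
36 rod y 5.08 top z 84.8
44 rod y 5.65 top z 84.5
52 rod y 6.2 top z 84.7
nut top tool z 73.59914025138286 17529 x 61.06730919799487 y [-31.8870944   55.01055566]
```

>>> {"name": "step_arm", "arguments": {
  "plan": [
    {"x": -0.05,"y": 0.25,"z": 0.0,"ax": 0,"ay": 0,"az": -0.02,"claw": 1},
    {"x": -0.1,"y": 0.5,"z": 0.0,"ax": 0,"ay": 0,"az": -0.04,"claw": 1},
    {"x": -0.1,"y": 0.5,"z": 0.0,"ax": 0,"ay": 0,"az": -0.04,"claw": 1}
  ]
}}

```text
time: 25.85
tcp_pos: [549.2, -95.0, 145.9]
eef_rot: [0.0, 0.979, -0.205, -0.001]
wrist_force: [-6.5, -3.0, -0.0]
finger_gap: 19.2
finger_force: 29.5
```

```bash
python3 -c "
from tool import *
tn(4)
st,C,p,P,P0=fit('w12')"
```

```text
T [ 0.27 -5.12  5.7   0.92 -0.4 ] each [0.24 0.19 0.38 0.27] dot (np.float64(37.8), np.float64(198.26)) yaw -23.62 tcp [549.3 -95.  146. ] r 108.0 th 150.4 gap 19.6 t 26.0
px [256.42966875 241.41766683] [ 240  200   36   85 2083]
[549.3 -95.  145.9] yaw -23.63 j [-0.24  0.49  1.64 -0.    1.01  1.75] F [-6.4 -3.1 -1. ] t 26.05
36 rod y 4.76 top z 85.1
44 rod y 5.03 top z 84.8
52 rod y 5.58 top z 84.9
nut top tool z 74.05670505278752 17434 x 61.02005623989861 y [-32.05716694  54.81909246]
```

Unloading smoothly, and the nut is staying put. I'll continue a little.

>>> {"name": "step_arm", "arguments": {
  "plan": [
    {"x": -0.05,"y": 0.2,"z": 0.0,"ax": 0,"ay": 0,"az": -0.01,"claw": 1},
    {"x": -0.15,"y": 0.45,"z": 0.0,"ax": 0,"ay": 0,"az": -0.02,"claw": 1},
    {"x": -0.15,"y": 0.45,"z": 0.0,"ax": 0,"ay": 0,"az": -0.02,"claw": 1}
  ]
}}

```text
time: 26.48
tcp_pos: [546.9, -98.2, 146.5]
eef_rot: [-0.0, 0.981, -0.195, 0.0]
wrist_force: [-0.8, -1.2, -1.7]
finger_gap: 18.9
finger_force: 28.0
```

```bash
python3 -c "
from tool import *
tn(4)
st,C,p,P,P0=fit('w13')"
```

```text
T [ 0.09 -0.51  1.51  1.67 -0.08] each [0.07 0.14 0.05 0.11] dot (np.float64(37.9), np.float64(198.45)) yaw -22.56 tcp [547.  -98.  146.5] r 108.6 th 152.4 gap 18.8 t 26.62
px [256.30585993 241.64125774] [ 240  200   35   85 2099]
[547.  -98.  146.4] yaw -22.57 j [-0.24  0.49  1.65  0.    1.    1.72] F [-0.1 -1.2 -1.5] t 26.675
36 rod y 3.97 top z 85.3
44 rod y 4.43 top z 85.3
52 rod y 4.81 top z 85.2
60 rod y 5.24 top z 85.1
nut top tool z 74.84577962691804 17252 x 61.52184498007468 y [-33.76450641  52.97180797]
```

Free. Now I pull out along the hole.

>>> {"name": "step_arm", "arguments": {
  "plan": [
    {"x": -0.5,"y": 0.02,"z": 0,"ax": 0,"ay": 0,"az": 0,"claw": 1},
    {"x": -1.2,"y": -0.02,"z": 0,"ax": 0,"ay": 0,"az": 0,"claw": 1},
    {"x": -2,"y": -0.07,"z": 0,"ax": 0,"ay": 0,"az": 0,"claw": 1},
    {"x": -3,"y": -0.13,"z": 0,"ax": 0,"ay": 0,"az": 0,"claw": 1},
    {"x": -5,"y": -0.26,"z": 0,"ax": 0,"ay": 0,"az": 0,"claw": 1},
    {"x": -7,"y": -0.4,"z": 0,"ax": 0,"ay": 0,"az": 0,"claw": 1},
    {"x": -7,"y": -0.4,"z": 0,"ax": 0,"ay": 0,"az": 0,"claw": 1}
  ]
}}

```text
time: 27.6
tcp_pos: [483.0, -67.0, 146.6]
eef_rot: [-0.0, 0.981, -0.196, -0.0]
wrist_force: [0.5, 0.6, -1.3]
finger_gap: 17.7
finger_force: 29.0
```

```bash
python3 - <<'E'
from tool import *
st,C,p,P,P0=fit('w14'); torque()
p,d=imaging.snapshot('top'); C=cam('top'); P=cloud(C,d); cv2.imwrite('pics/top1.png',p)
H,S,V=[x.astype(int) for x in cv2.split(cv2.cvtColor(p,cv2.COLOR_BGR2HSV))]
m=((H<6)|(H>174))&(S>140)&(abs(P[...,2]-72)<8)&(np.hypot(P[...,0]-640,P[...,1]+148)<46)
if m.sum(): e=P[m].mean(0)-[640.3,-148,0]; print('dot top',m.sum(),e.round(1),np.degrees(np.arctan2(e[1],e[0]))%360)
# free bench patch check around (480,30)
k=(abs(P[...,0]-440)<90)&(abs(P[...,1]-150)<60); print('patch zmax',np.percentile(P[k][:,2],[50,99,100]))
E
```

```text
px [256.33891993 240.65968343] [ 243  198   30   87 2148]
[483.  -67.  146.6] yaw -22.55 j [-0.21  0.36  1.84  0.    0.94  1.75] F [ 0.5  0.6 -1.3] t 27.6
36 rod y 1.63 top z 85.0
44 rod y 2.23 top z 84.8
52 rod y 2.22 top z 84.6
60 rod y 2.81 top z 84.5
68 rod y 3.16 top z 84.5
76 rod y 3.46 top z 84.8
nut top tool z 76.39022590684786 399 x 131.80554952184167 y [-2.95213072 30.73748106]
t 27.65 tcp [483.8 -67.4 146.8] r 178.1 th 153.1 yaw -22.56 Ftool [ 0.5 -2.   1.8] mz [-0.     0.024 -0.014] nut torque -0.371 gap 18.1 j6 1.75
dot top 4 [-34.3 -14.6  70.1] 203.09074644635666
patch zmax [-1.44424015 29.6572128  33.27341851]
```

The bar is out. I'll lay it on free bench at about (440,-25), clear of the stand and the orange flange.

>>> {"name": "step_arm", "arguments": {
  "plan": [
    {"x": -4,"y": -1.5,"z": 0,"ax": 0,"ay": 0,"az": 0,"claw": 1},
    {"x": -5.67,"y": -2.23,"z": 1.5,"ax": 0,"ay": 0,"az": 0,"claw": 1},
    {"x": -5.67,"y": -2.23,"z": 3,"ax": 0,"ay": 0,"az": 0,"claw": 1},
    {"x": -5.67,"y": -2.23,"z": 3.8,"ax": 0,"ay": 0,"az": 0,"claw": 1},
    {"x": -5.67,"y": -2.23,"z": 4.1,"ax": 0,"ay": 0,"az": 0,"claw": 1},
    {"x": -5.67,"y": -2.23,"z": 4.2,"ax": 0,"ay": 0,"az": 0,"claw": 1},
    {"x": -5.67,"y": -2.23,"z": 4.2,"ax": 0,"ay": 0,"az": 0,"claw": 1}
  ]
}}

```text
time: 28.58
tcp_pos: [440.2, -25.3, 104.6]
eef_rot: [0.0, 0.981, -0.196, 0.0]
wrist_force: [0.4, 0.8, -0.7]
finger_gap: 18.6
finger_force: 29.0
```

>>> {"name": "step_arm", "arguments": {
  "plan": [
    {"x": 0,"y": 0,"z": 0.1,"ax": 0,"ay": 0,"az": 0,"claw": 1},
    {"x": 0,"y": 0,"z": 0.2,"ax": 0,"ay": 0,"az": 0,"claw": 1},
    {"x": 0,"y": 0,"z": 0.2,"ax": 0,"ay": 0,"az": 0,"claw": 1}
  ]
}}

```text
time: 28.95
tcp_pos: [440.0, -25.1, 102.4]
eef_rot: [-0.0, 0.981, -0.196, -0.0]
wrist_force: [0.3, -0.4, -1.4]
finger_gap: 17.6
finger_force: 29.0
```

>>> {"name": "step_arm", "arguments": {
  "plan": [
    {"x": 0,"y": 0,"z": 0.1,"ax": 0,"ay": 0,"az": 0,"claw": 1},
    {"x": 0,"y": 0,"z": 0.15,"ax": 0,"ay": 0,"az": 0,"claw": 1},
    {"x": 0,"y": 0,"z": 0.15,"ax": 0,"ay": 0,"az": 0,"claw": 1}
  ]
}}

```text
time: 29.32
tcp_pos: [440.4, -25.2, 101.8]
eef_rot: [-0.0, 0.981, -0.196, 0.001]
wrist_force: [-4.5, 0.7, 14.2]
finger_gap: 17.7
finger_force: 29.5
```

It's on the bench. I'll release, rise and back away.

>>> {"name": "step_arm", "arguments": {
  "plan": [
    {"x": 0,"y": 0,"z": -0.05,"ax": 0,"ay": 0,"az": 0,"claw": 1},
    {"x": 0,"y": 0,"z": -0.05,"ax": 0,"ay": 0,"az": 0,"claw": -0.2},
    {"x": 0,"y": 0,"z": -0.05,"ax": 0,"ay": 0,"az": 0,"claw": -0.2},
    {"x": 0,"y": 0,"z": -0.05,"ax": 0,"ay": 0,"az": 0,"claw": -0.2},
    {"x": 0,"y": 0,"z": -2,"ax": 0,"ay": 0,"az": 0,"claw": -0.2},
    {"x": 0,"y": 0,"z": -8,"ax": 0,"ay": 0,"az": 0,"claw": -0.2},
    {"x": 0,"y": 0,"z": -13,"ax": 0,"ay": 0,"az": 0,"claw": -0.2},
    {"x": 0,"y": 0,"z": -13,"ax": 0,"ay": 0,"az": 0,"claw": -0.2}
  ]
}}

```text
time: 30.32
tcp_pos: [441.0, -25.3, 234.1]
eef_rot: [-0.0, 0.981, -0.196, 0.003]
wrist_force: [-0.1, 0.3, -1.3]
finger_gap: 56.8
finger_force: 0.0
```

```bash
python3 - <<'E'
from tool import *
st,C,p,P,m=barpose('w20'); q=P[m]; q=q[q[:,2]<40]; print(st['tcp_pos'],st['finger_gap'],st['wrist_force'],'handle',np.median(q,0),'z',np.percentile(q[:,2],[5,95]))
k=(np.hypot(P[...,0]-440,P[...,1]+25)<95)&(P[...,2]>6)&(P[...,2]<40); a=P[k]; print('rod-ish',len(a),np.percentile(a[a[:,0]>475],[5,50,95],axis=0))
p,d=imaging.snapshot('top'); C=cam('top'); P=cloud(C,d); cv2.imwrite('pics/top2.png',p)
H,S,V=[x.astype(int) for x in cv2.split(cv2.cvtColor(p,cv2.COLOR_BGR2HSV))]
k=(H>20)&(H<32)&(S>120)&(V>120)
n,l,s,c=cv2.connectedComponentsWithStats(k.astype(np.uint8)); print([(c[i].round(1).tolist(),int(s[i,4])) for i in range(1,n) if s[i,4]>150])
E
```

```text
px [256.85732815 192.60051881] [249 167  17  52 771]
[440.97834797 -25.26925014 234.07559586] 56.82717196720613 [-0.10299209  0.31685333 -1.25030588] handle [440.44242366 -24.72714608  22.70946629] z [20.80064819 24.03818976]
rod-ish 1285 [[477.20770282 -59.36845144  11.55612642]
 [496.00060042 -49.04989466  15.03996719]
 [513.50958274 -39.39997104  16.80334783]]
[([151.3, 136.4], 942), ([384.0, 164.4], 321)]
```

View pics/w20.png

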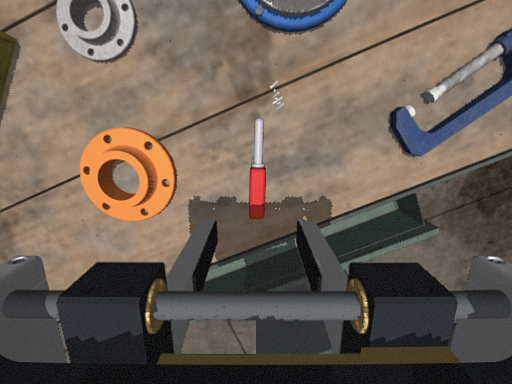

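The bar lies flat with its handle at (257,193), clear of the stand, and the carton and tape are where they were. Handing in.

```bash
python3 -c "
from h import *
print(r.job_done())"
```

```text
the job is handed in; nothing more can be done
None
```

The nut is down on the flange and tightened to about 0.64 N m by the wrist sensor (0.7 was asked, 0.5–0.8 gives the clamping force). The bar lies flat on the bench clear of the stand, the carton and tape measure were not moved, and the job is handed in at about 30 s.

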